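Clip a tool holder onto the bench tube and park the screwdriver in it

ROBOT

A 7-joint arm with a two-finger parallel gripper is mounted at the origin on the work surface. World frame = base frame: x ahead of the robot, y to its left, z up, the work surface at z = 0. Lengths are in m, angles in rad, forces in N, time in s.
With the tool pointing down it reaches from about 0.35 to 0.9 m from the base axis. Payload 19.9 kg.
Tool frame: the origin (TCP) lies where the fingers leave the gripper's body, on its centre line; the fingertips stand 73 mm ahead of it and the grasp point (between the pads) lies 54 mm ahead of it (manip.tips_ahead is the distance from the TCP to the fingertips, in m); z points along the fingers, y is the line along which they close (so a half turn about z gives the same grasp; the last joint's range is limited). The gripper opens to 85 mm and grips with 20 to 120 N. Pads are 22 mm wide; open, the fingers measure 114 mm over their backs; the gripper's body (76 mm by 85 mm) begins 54 mm behind the grasp point. The pads swing forward as they close: fully open they stand 13 mm farther back than shut.
Start: joints at [-1.381, 0.417, -0.01, 1.614, 0.005, 1.111, -0.053], TCP at [0.143, 0.608, 0.304] pointing down, gripper open.
Joint ranges: [-2.81, 2.81], [-0.39, 2.02], [-1.27, 1.25], [0.06, 2.57], [-1.19, 4.33], [0.19, 2], [-2.82, 2.82]. Speed limits (rad/s): [1.89, 1.89, 2.39, 2.39, 3.01, 3.01, 3.01].

INTERFACE

Orientations are given as a rotation vector (axis times angle).
In Python, from bench import manip gives the robot as it stands. The module is installed in compiled form; this text tells all that it offers.
- The arm moves only by the tool jog_arm, never from a script. Its argument "series" is a list of rows, each a list of 2 entries, a list of its own where there are three numbers: the shift along the tool's x, y, z in mm, then the turn about the tool's z in units of 8 degrees (1.0 is 8 degrees). A call has 1 to 5 rows; each row is the pose to reach, as a shift and turn from the pose commanded when the call began, along the tool's axes at that moment; what a row does not reach only later rows make up. A row lasts 1/8 s, in which the tool goes at most 62.5 mm and 10.7 degrees, less where a joint would pass 70% of its speed; a pose out of reach is approached as far as the arm can. A call with a gripper value outside its range is refused whole. "grip" is the gripper command: -1 is shut, 1 is fully open, values between are in proportion, set as the call begins (left out, the last holds). The fingers move at their own pace and stop on an object; "grip_force" is the grip in N (left out, the last holds). Time passes only in rows, so rows that repeat a pose let the fingers close. It gives the time, the measured TCP pose, the force, the opening and the grip force at its end, in the units of the state.
- manip.get_state(): the state, without advancing time (a new reading comes with each control period).
- manip.camera(name): name is "scene" or "top" or "wrist"; returns the picture (420x560x3 uint8, red, green, blue); there is no depth.
- manip.camera_params(name): a dict with "fx", "fy", "cx", "cy" (pixels), "camera_from_world" (4x4, takes a point from world to camera coordinates); the wrist camera has in their place "T_tool_cam" (4x4, takes a point from camera to tool coordinates, whose origin is the TCP and whose axes are the flange's). Camera axes: x right, y down, z forward; pixel columns grow to the right and rows downward; lengths in m; the calibration is good to about 2 mm. A picture is of the moment at which its call begins: read the wrist's pose just before it. camera_params takes no time and is no camera call.
- manip.close_job(): hands the job in; it is judged then, once.
The state is a dict: "time_s": time; "joint_positions": joint angles; "joint_vel": joint speeds; "tau": joint torques, N m; "tool_pos": TCP position; "ee_rot": TCP orientation; "force": force on the tool from outside, world axes, zero at the start; "moment": the same for the moment, N m; "width": finger opening in m; "grip_force": force on a finger pad.
Only numpy, scipy, OpenCV 4.12 (cv2) and the standard library are available. Lean on these libraries where they do the work, as an engineer would, in place of code of your own. Each camera call takes 0.05 s, during which the arm holds its last target. There are 200 camera calls.

TASK

Push the grey clip-on tool holder over the middle part of the aluminium tube until its two sprung arms snap round the tube, with the holder leaning about 35 degrees towards the robot so that it clears the lamp bar overhead. Then take the long-handled screwdriver out of the wooden rack and slide its shank fully down into the holder's well, so that it stays parked there with the holder still leaning that way. Do not knock the lamp bar, and leave the other tools and everything else on the bench where they are.

Things in the scene. Friction and masses are not known exactly. Their poses are not given: they have to be found in the camera images.
- holder: Loose grey clip-on tool holder, 125 mm tall, 0.10 kg, starts standing on its two arm tips. Origin: centre of its underside; z up through the well, y to lie along the tube, x across it (same if turned half round). From z = 55 to 125 mm a block 44 x 44 mm with a square well; at z = 46 to 55 a flange 62 mm (x) by 44 mm; below, two sprung arms at x = +-27 mm, 34 mm wide in y.
- holder_bore (a point): Point in the holder (x 0, y 0, z 25 mm) that lies on the tube's axis once clipped on; axes as the holder's. The arms, hinged near z 49 mm, have inward lips 28 mm apart at z 11 mm and flared tips; pushed along the holder's z onto the 40 mm tube they spread against springs (peak roughly 10 to 20 N), then close below the tube's widest point.
- holder_well (a point): Centre of the well's mouth, on the holder's top (z 125 mm); axes as the holder's. The well is 18 x 18 mm and 70 mm deep. Clipped on the tube, the holder keeps its lean by friction; a sideways shove turns it.
- stand: Fixed stand: base plate 130 x 300 x 12 mm, two grey uprights 50 x 20 mm, 280 mm high, centred at y = +-135 mm, and a level aluminium tube between them, diameter 40 mm, along the stand's y, its axis at x = 0, 120 mm above the bench. Origin on the bench under the middle of the tube; -x faces the robot.
- lamp: Lamp bar fixed across the top of the stand's uprights, over the tube: 290 mm along y, from x = -10 to +35 mm, from 278 to 302 mm above the bench. Same origin and axes as the stand. It is in the way of a hand coming straight down on the tube, not of one leaning 35 degrees towards the robot.
- tube_mid (a point): Middle of the tube's axis, 120 mm above the bench; axes as the stand's. The middle part of the tube is within 60 mm of it along y.
- rack: Fixed wooden block 60 mm (x) by 200 mm (y) by 66 mm high with three upright 15 mm through holes in a row along its y, 65 mm apart; each holds a hand tool, shank down, in any order. Origin: centre of its underside.
- driver: The long-handled screwdriver, 157 mm long, 0.05 kg: steel shank diameter 10 mm, 62 mm long, below a round wooden handle diameter 32 mm, 95 mm long. Origin at the shank's tip, z towards the handle's end. It stands upright in the rack with the tip 4 mm above the bench, the handle resting on the block. It is the tallest tool in the rack.
- driver_shoulder (a point): Centre of the handle's flat lower end, where the shank begins, 62 mm from the tip; axes as the screwdriver's. Fully down in the holder, it rests on the well's mouth and the tip is 8 mm above the well's floor.
- stubby: Other tool in the rack: short fat round handle, diameter 38 mm, 42 mm long, on the same shank; top 108 mm above the bench. Origin at the shank's tip.
- tee: Other tool in the rack: T handle, a bar 80 mm long and 18 mm thick along its x, on the same shank; top 94 mm above the bench. Origin at the shank's tip.
- sander: Cork sanding block 110 x 65 x 30 mm; bystander. Origin: centre of its underside.
- tape: Roll of paper tape, diameter 100 mm, 25 mm high, lying flat; bystander.
- can: Tin can, diameter 86 mm, 120 mm high; bystander.
- flask: White plastic bottle, diameter 74 mm, 180 mm high; bystander.
- post_a: Upright wooden block 45 x 45 x 130 mm; bystander.
- post_b: Upright wooden block 45 x 45 x 100 mm; bystander.
- mug: White mug, diameter 80 mm, 90 mm high; bystander.
Mind the look-alikes: they are no part of the job. What is shaped like the holder but green or red is not meant.

How it is judged:
By the outcome, as a careful person would: the job done as asked, in the order asked, and still so for the second after the job is handed in, with the robot touching nothing.
It also fails if it takes over 61 s, if anything falls off the work surface, if the arm or the gripper's body presses on something with over 40 N, if the wrist force passes 120 N, or if a joint passes its speed limit or range.

## Working session

There is one attempt and no reset: what is moved stays moved. The work goes in short steps, Python scripts to look and compute and a tool call to move; the robot and the scene stay as the last step left them, time stands still between calls to the robot, and variables do not carry over. Pictures are saved under pics/ and viewed, at most 10 in all, crops included, and the job is handed in when it is done.

Besides the shell and the picture viewer there is one more tool, called after ">>>" by a JSON object that holds its "api" and its "payload". jog_arm: Moves the arm, as the interface text tells. Its arguments: {"type":"object","properties":{"series":{"type":"array"},"grip":{"type":"number"},"grip_force":{"type":"number"}},"required":["series"]}

```bash
mkdir -p pics; cat > h.py <<'E'
import numpy as np,cv2
from bench import manip
from scipy.spatial.transform import Rotation as R
def cam(n,f=None):
    s=manip.get_state(); im=manip.camera(n).copy(); p=manip.camera_params(n)
    if n=="wrist":
        T=np.eye(4);T[:3,:3]=R.from_rotvec(s['ee_rot']).as_matrix();T[:3,3]=s['tool_pos']
        W=T@np.array(p['T_tool_cam'])
    else: W=np.linalg.inv(np.array(p['camera_from_world']))
    if f: cv2.imwrite('pics/'+f,im[:,:,::-1])
    return im,W,p
def ray(W,p,u,v):
    d=W[:3,:3]@np.array([(u-p['cx'])/p['fx'],(v-p['cy'])/p['fy'],1]); return W[:3,3],d/np.linalg.norm(d)
def onz(W,p,u,v,z):
    o,d=ray(W,p,u,v); return o+d*(z-o[2])/d[2]
def cross(rs):
    A=sum(np.eye(3)-np.outer(d,d) for o,d in rs);b=sum((np.eye(3)-np.outer(d,d))@o for o,d in rs)
    return np.linalg.solve(A,b)
def proj(W,p,X):
    c=np.linalg.inv(W)@np.append(X,1); return p['fx']*c[0]/c[2]+p['cx'],p['fy']*c[1]/c[2]+p['cy']
E
python3 - <<'E'
from h import *
np.set_printoptions(precision=4,suppress=True)
ims=[]
for n in("scene","top"):
    im,W,p=cam(n,n+'0.png');print(n,W,p['fx'],p['cx'],p['cy']);np.savez(n+'0',im=im,W=W)
im,W,p=cam('wrist','w0.png');print(p['T_tool_cam'],p['fx'])
s=manip.get_state();print({k:np.round(v,4) for k,v in s.items()}); print(R.from_rotvec(s['ee_rot']).as_matrix())
E
```

```text
scene [[ 0.0808  0.6879 -0.7212  1.3359]
 [ 0.9965 -0.0704  0.0446 -0.0771]
 [-0.0201 -0.7223 -0.6912  0.8599]
 [ 0.      0.      0.      1.    ]] 385.8690426702911 277.33774054176183 211.07879641519077
top [[ 0.0155 -0.9909  0.1338  0.3286]
 [-0.9999 -0.0145  0.0092 -0.0097]
 [-0.0071 -0.1339 -0.991   1.4121]
 [ 0.      0.      0.      1.    ]] 477.59293549137806 270.96779936218167 206.54806107655838
[[-0.0004 -0.9518 -0.3066  0.0782]
 [ 1.     -0.0007  0.001  -0.0002]
 [-0.0011 -0.3066  0.9518 -0.0704]
 [ 0.      0.      0.      1.    ]] 370.52731548186216
{'time_s': np.float64(0.15), 'joint_positions': array([-1.3815,  0.4179, -0.0103,  1.614 ,  0.0047,  1.1107, -0.053 ]), 'joint_vel': array([-0.0006, -0.0027,  0.    , -0.0017, -0.0002,  0.001 ,  0.0005]), 'tau': array([  0.0001, -86.4757,   0.6788, -43.5071,   0.0191,   0.0057,
        -0.0001]), 'tool_pos': array([0.1429, 0.6083, 0.3034]), 'ee_rot': array([-0.3617, -3.1207,  0.0015]), 'force': array([-0.226 , -0.0509, -0.2645]), 'moment': array([ 0.0144,  0.0102, -0.0099]), 'grip_force': np.float64(0.0), 'width': np.float64(0.0854)}
[[-0.9735  0.2287 -0.0001]
 [ 0.2287  0.9735 -0.0009]
 [-0.0001 -0.0009 -1.    ]]
```

View pics/scene0.png

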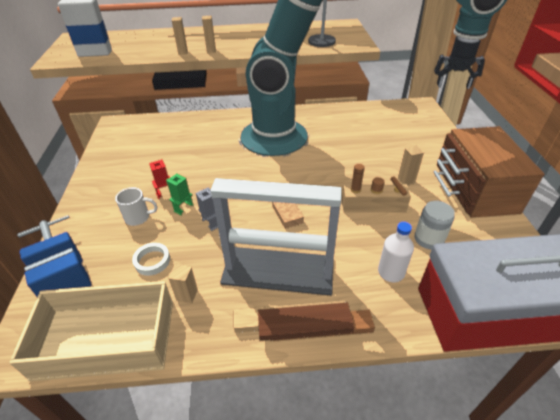

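View pics/top0.png

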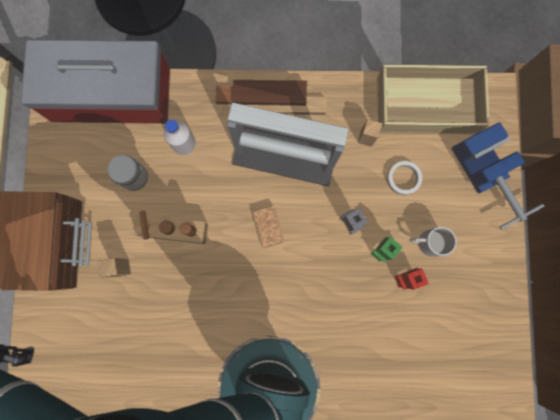

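Scene view: grey holder at about (206,207), with green (179,192) and red (160,178) look-alikes. The stand is at (278,240), and the rack's long tool is at (358,178). Top view: grey holder (355,219), green (388,249), red (412,279), rack from (143,225) to (205,232), tube from (240,140) to (327,157). The moves can't tilt the tool, so I'll first see how the arm behaves at its limits, high up and clear of everything.

>>> {"api": "jog_arm", "payload": {"series": [[[0, 0, -62], 0], [[0, 0, -124], 0], [[0, 0, -186], 0], [[0, 0, -248], 0], [[0, 0, -300], 0]]}}

```text
time_s: 0.78
tool_pos: [0.1429, 0.608, 0.6064]
ee_rot: [0.362, 3.121, 0.002]
force: [0.1, 0.6, -0.8]
width: 0.0857
grip_force: 0.0
```

>>> {"api": "jog_arm", "payload": {"series": [[[0, 60, 0], 0], [[0, 120, 0], 0], [[0, 180, 0], 0], [[0, 240, 0], 0], [[0, 300, 0], 0]]}}

```text
time_s: 1.4
tool_pos: [0.2029, 0.8249, 0.5594]
ee_rot: [0.362, 3.109, 0.126]
force: [-19.2, 37.0, 92.1]
width: 0.0853
grip_force: 0.0
```

```bash
python3 - <<'E'
from h import *
np.set_printoptions(precision=4,suppress=True)
s=manip.get_state();print(s['time_s'],s['joint_positions'],s['tool_pos'],R.from_rotvec(s['ee_rot']).as_matrix()[:,2],s['force'])
def L(n):
    d=np.load(n+'0.npz');return d['W'],manip.camera_params(n)
Wt,pt=L('top');Ws,ps=L('scene')
for nm,a,b in [('grey',(355,219),(206,207)),('mast_top long',(166,228),(358,178)),('lampL',(236,105),(216,186)),('lampR',(346,127),(338,192)),('tubemid',(284,148),(279,239)),('sander',(268,227),(288,213))]:
    print(nm,cross([ray(Wt,pt,*a),ray(Ws,ps,*b)]))
for c in[(231,107),(347,127),(229,117),(344,142)]: print('lamp',onz(Wt,pt,*c,.302))
for c in[(241,133),(329,150),(239,142),(327,162)]: print('tube',onz(Wt,pt,*c,.13))
for c in[(233,164),(331,184)]: print('base',onz(Wt,pt,*c,.012))
for c in[(143,238),(205,243),(207,222),(150,221)]: print('rack',onz(Wt,pt,*c,.066))
E
```

```text
1.4 [-1.3799  1.0093  0.5362  0.0556 -0.5186  2.0032 -0.0078] [0.2029 0.8249 0.5594] [ 0.0188  0.0788 -0.9967] [-19.2259  37.045   92.1227]
grey [ 0.4773 -0.2359  0.0745]
mast_top long [0.4358 0.2577 0.1164]
lampL [ 0.7186 -0.0393  0.3719]
lampR [ 0.7008 -0.0415  0.3395]
tubemid [ 0.6676 -0.0324  0.1194]
sander [0.4573 0.0111 0.0061]
lamp [0.7196 0.1008 0.302 ]
lamp [ 0.6735 -0.1787  0.302 ]
lamp [0.6945 0.105  0.302 ]
lamp [ 0.6364 -0.1713  0.302 ]
tube [0.7058 0.0882 0.13  ]
tube [ 0.6609 -0.1551  0.13  ]
tube [0.6802 0.0932 0.13  ]
tube [ 0.6271 -0.1496  0.13  ]
base [0.6445 0.1189 0.012 ]
base [ 0.5879 -0.1743  0.012 ]
rack [0.4154 0.3627 0.066 ]
rack [0.4039 0.187  0.066 ]
rack [0.4635 0.1833 0.066 ]
rack [0.4639 0.3453 0.066 ]
```

>>> {"api": "jog_arm", "payload": {"series": [[[0, -40, 0], 0], [[0, -90, 0], 0], [[0, -150, 0], 0], [[0, -150, 0], 0]]}}

```text
time_s: 1.9
tool_pos: [0.1744, 0.7204, 0.5557]
ee_rot: [0.365, 3.107, 0.128]
force: [0.4, 1.9, 2.5]
width: 0.0857
grip_force: 0.0
```

```bash
python3 - <<'E'
from h import *
np.set_printoptions(precision=4,suppress=True)
s=manip.get_state();print(s['time_s'],s['joint_positions'],s['tool_pos'],R.from_rotvec(s['ee_rot']).as_matrix(),s['force'])
E
```

```text
1.9 [-1.6842  0.5886  0.6411  0.9017 -0.3543  1.6569  0.1471] [0.1744 0.7204 0.5557] [[-0.9727  0.231   0.0205]
 [ 0.2319  0.9695  0.0797]
 [-0.0014  0.0822 -0.9966]] [0.3955 1.9477 2.4508]
```

>>> {"api": "jog_arm", "payload": {"series": [[[-52, -30, 0], 0], [[-104, -60, 0], 0], [[-156, -90, 0], 0], [[-208, -120, 0], 0], [[-260, -150, 0], 0]]}}

```text
time_s: 2.52
tool_pos: [0.3941, 0.5139, 0.5444]
ee_rot: [0.366, 3.107, 0.129]
force: [0.4, 0.4, -0.9]
width: 0.0855
grip_force: 0.0
```

>>> {"api": "jog_arm", "payload": {"series": [[[-52, -30, 5], 0], [[-104, -60, 10], 0], [[-130, -110, 20], 0], [[-140, -170, 30], 0], [[-150, -230, 40], 0]]}}

```text
time_s: 3.15
tool_pos: [0.4862, 0.2587, 0.485]
ee_rot: [0.367, 3.107, 0.128]
force: [1.2, 0.2, 0.8]
width: 0.0854
grip_force: 0.0
```

>>> {"api": "jog_arm", "payload": {"series": [[[-10, -60, 10], 0], [[-20, -120, 20], 0], [[-30, -180, 30], 0], [[-40, -240, 40], 0], [[-50, -300, 50], 0]]}}

```text
time_s: 3.78
tool_pos: [0.4658, -0.0394, 0.4108]
ee_rot: [0.366, 3.106, 0.131]
force: [0.6, -0.1, -0.3]
width: 0.0857
grip_force: 0.0
```

>>> {"api": "jog_arm", "payload": {"series": [[[-3, -60, 10], 0], [[-6, -120, 20], 0], [[-9, -180, 28], 0], [[-11, -203, 33], 0], [[-11, -203, 33], 0]]}}

```text
time_s: 4.4
tool_pos: [0.4299, -0.2359, 0.361]
ee_rot: [0.373, 3.107, 0.127]
force: [-0.7, 0.3, 0.3]
width: 0.0853
grip_force: 0.0
```

```bash
python3 - <<'E'
from h import *
np.set_printoptions(precision=4,suppress=True)
s=manip.get_state();print(s['time_s'],s['joint_positions'],s['tool_pos'])
im,W,p=cam('wrist','w1.png');np.savez('w1',im=im,W=W)
im,W,p=cam('scene','s1.png');cv2.imwrite('pics/s1c.png',cv2.resize(im[140:260,130:290,::-1],None,fx=4,fy=4,interpolation=2))
w=cv2.imread('pics/w1.png');c=cv2.imread('pics/s1c.png')
h=cv2.resize(c,(560,420));cv2.imwrite('pics/m1.png',cv2.resize(np.vstack([w,h]),(400,600)) if 0 else w)
E
```

```text
4.4 [-0.5139  0.2461  1.1609  1.8842 -0.3223  1.2086  2.0941] [ 0.4299 -0.2359  0.361 ]
```

View pics/m1.png

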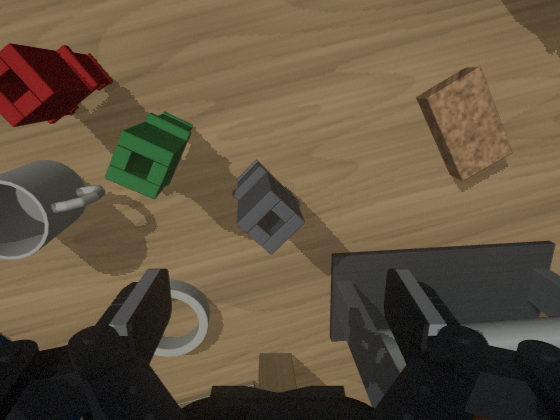

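Wrist view: the grey holder's well is at about (270,222), with green at (140,165), red at (10,88), and the mug and tape beside them. The sander is at (465,120) and the stand is lower right. The grey holder at (270,222) is the one I want. I'll crop closer to check it and see how it is turned.

```bash
python3 - <<'E'
from h import *
w=cv2.imread('pics/w1.png')[140:270,200:330]
cv2.imwrite('pics/c1.png',cv2.convertScaleAbs(cv2.resize(w,(585,585),interpolation=2),alpha=1.6))
E
```

```text
(no output)
```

View pics/c1.png

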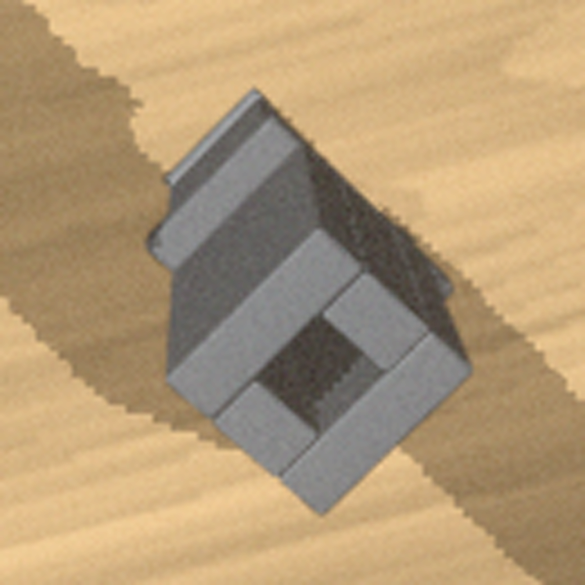

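The crop shows the grey holder with its flange and arm on the upper-left face, so its x axis runs along that diagonal. The top corners in the full image are (271,191), (305,222), (272,254) and (237,224).

```bash
python3 - <<'E'
from h import *
np.set_printoptions(precision=4,suppress=True)
W=np.load('w1.npz')['W'];p=manip.camera_params('wrist')
C=np.array([(271.1,191.1),(304.7,222),(271.6,254.4),(237.1,224.4)])
P=np.array([onz(W,p,*c,.125) for c in C]);print(P,P.mean(0))
print('sides',[np.linalg.norm(P[i]-P[i-1]) for i in range(4)])
x=P[0]-P[1]+P[3]-P[2];y=P[3]-P[0]+P[2]-P[1];print('az x',np.degrees(np.arctan2(x[1],x[0])),'az y',np.degrees(np.arctan2(y[1],y[0])))
d=np.load('top0.npz');pt=manip.camera_params('top')
im=d['im'].astype(int);m=(abs(im-im.mean(2,keepdims=True)).max(2)<18)&(im.mean(2)>95)
sub=m[200:240,335:375].astype(np.uint8);n,l,st,ce=cv2.connectedComponentsWithStats(sub);print(st,ce+[335,200])
print('expected top px',proj(d['W'],pt,P.mean(0)))
g=cross([ray(W,p,*C.mean(0)),ray(d['W'],pt,353.5,214.5)]);print(g)
for c in[(140,165)]:print('green',onz(W,p,*c,.125))
print(onz(W,p,332,255,.012),onz(W,p,551,242,.012))
s=manip.get_state();print(R.from_rotvec(s['ee_rot']).as_matrix())
E
```

```text
[[ 0.4451 -0.2251  0.125 ]
 [ 0.4808 -0.203   0.125 ]
 [ 0.5036 -0.2392  0.125 ]
 [ 0.4669 -0.2615  0.125 ]] [ 0.4741 -0.2322  0.125 ]
sides [np.float64(0.042438993562895565), np.float64(0.042034144513738124), np.float64(0.042781717390844236), np.float64(0.042915111015561024)]
az x -148.51530208623046 az y -58.421882540057155
[[   0    0   40   40 1301]
 [  12    8   21   26  292]
 [  11   11    2    2    2]
 [   9   13    1    1    1]
 [   5   14    3    3    3]
 [  13   30    1    1    1]] [[354.0277 219.4743]
 [356.8562 219.7021]
 [346.5    211.5   ]
 [344.     213.    ]
 [341.     215.    ]
 [348.     230.    ]]
expected top px (np.float64(357.3622332531109), np.float64(218.13262797216473))
[ 0.4904 -0.2314  0.0797]
green [ 0.3954 -0.3237  0.125 ]
[ 0.5814 -0.1714  0.012 ] [0.6443 0.1164 0.012 ]
[[-0.9725  0.2322  0.0201]
 [ 0.2331  0.9691  0.0803]
 [-0.0009  0.0828 -0.9966]]
```

>>> {"api": "jog_arm", "payload": {"series": [[[0, 0, 0], 1.3], [[0, 0, 0], 2.6], [[0, 0, 0], 3.9], [[0, 0, 0], 5.2], [[0, 0, 0], 6.5]]}}

```text
time_s: 5.12
tool_pos: [0.4314, -0.2329, 0.3618]
ee_rot: [-1.688, -2.616, -0.124]
force: [-0.1, 0.2, -0.3]
width: 0.0855
grip_force: 0.0
```

>>> {"api": "jog_arm", "payload": {"series": [[[0, 0, 0], 1.3], [[0, 0, 0], 2.6], [[0, 0, 0], 3.9], [[0, 0, 0], 5.2], [[0, 0, 0], 6.5]]}}

```text
time_s: 5.75
tool_pos: [0.4314, -0.2329, 0.3618]
ee_rot: [-2.637, -1.595, -0.093]
force: [0.7, -0.1, -0.7]
width: 0.0853
grip_force: 0.0
```

>>> {"api": "jog_arm", "payload": {"series": [[[0, 0, 0], 1.3], [[0, 0, 0], 2.6], [[0, 0, 0], 3.9], [[0, 0, 0], 3.9]]}}

```text
time_s: 6.25
tool_pos: [0.4313, -0.2332, 0.3617]
ee_rot: [-2.953, -0.833, -0.065]
force: [0.3, 0.3, 0.5]
width: 0.0854
grip_force: 0.0
```

```bash
cat >> h.py <<'E'
def st():
    s=manip.get_state();M=R.from_rotvec(s['ee_rot']).as_matrix();z=M[:,2]
    print('t',round(s['time_s'],2),'q',np.round(s['joint_positions'],3),'pos',np.round(s['tool_pos'],4),'y az',round(np.degrees(np.arctan2(M[1,1],M[0,1])),1),'tilt',round(np.degrees(np.arccos(-z[2])),2),'az',round(np.degrees(np.arctan2(z[1],z[0])),1),'F',np.round(s['force'],1),'w',round(s['width'],4),s['grip_force'].round(1))
    return s,M
def to(X):
    "tool shift (mm) bringing TCP to X"
    s=manip.get_state();M=R.from_rotvec(s['ee_rot']).as_matrix();return np.round(M.T@(np.array(X)-s['tool_pos'])*1000,1)
E
python3 - <<'E'
from h import *
st();print(to([.473,-.236,.23]),to([.473,-.236,.152]))
E
```

```text
Traceback (most recent call last):
  File "h.py", line 23, in st
    print('t',round(s['time_s'],2),'q',np.round(s['joint_positions'],3),'pos',np.round(s['tool_pos'],4),'y az',round(np.degrees(np.arctan2(M[1,1],M[0,1])),1),'tilt',round(np.degrees(np.arccos(-z[2])),2),'az',round(np.degrees(np.arctan2(z[1],z[0])),1),'F',np.round(s['force'],1),'w',round(s['width'],4),s['grip_force'].round(1))
                                                                                                                                                                                                                                                                                                              ^^^^^^^^^^^^^^^^^^^^^
AttributeError: 'float' object has no attribute 'round'
```

```bash
sed -i "s/s\['grip_force'\].round(1)/round(s['grip_force'],1)/" h.py
python3 - <<'E'
from h import *
st();print(to([.473,-.236,.23]),to([.473,-.236,.152]))
E
```

```text
t 6.25 q [-0.57   0.279  1.24   1.885 -0.363  1.221 -0.223] pos [ 0.4313 -0.2332  0.3617] y az -58.4 tilt 4.79 az 75.5 F [0.3 0.3 0.5] w 0.0854 0.0
[ 26.1  31.9 131.9] [ 21.4  36.4 209.6]
```

>>> {"api": "jog_arm", "payload": {"series": [[[13, 16, 50], 0], [[26, 32, 100], 0], [[26, 32, 132], 0], [[24, 34, 170], 0], [[21, 36, 210], 0]]}}

```text
time_s: 6.88
tool_pos: [0.4723, -0.2363, 0.1504]
ee_rot: [-2.952, -0.839, -0.065]
force: [1.5, 0.3, -0.2]
width: 0.0853
grip_force: 0.0
```

>>> {"api": "jog_arm", "payload": {"series": [[[0, 0, 0], 0], [[0, 0, 0], 0], [[0, 0, 0], 0], [[0, 0, 0], 0]], "grip": -1, "grip_force": 30}}

```text
time_s: 7.38
tool_pos: [0.4726, -0.2373, 0.1529]
ee_rot: [-2.955, -0.831, -0.067]
force: [0.2, 0.8, 9.6]
width: 0.0445
grip_force: 30.0
```

```bash
python3 - <<'E'
from h import *
st()
E
```

```text
t 7.38 q [-0.243  0.641  0.898  1.984 -0.752  0.905  0.06 ] pos [ 0.4726 -0.2373  0.1529] y az -58.5 tilt 4.77 az 74.0 F [0.2 0.8 9.6] w 0.0445 30.0
```

>>> {"api": "jog_arm", "payload": {"series": [[[0, 0, -15], 0], [[9, -14, -18], 1.3], [[18, -28, -18], 2.6], [[26, -43, -18], 3.9], [[26, -43, -18], 5.2]]}}

```text
time_s: 8.0
tool_pos: [0.4716, -0.1872, 0.1746]
ee_rot: [-3.046, 0.279, -0.021]
force: [0.6, -0.3, -0.9]
width: 0.0445
grip_force: 30.5
```

>>> {"api": "jog_arm", "payload": {"series": [[[0, 0, 0], 0.2], [[0, 0, 8], 0.2], [[0, 0, 16], 0.2], [[0, 0, 17], 0.2], [[0, 0, 17], 0.2]]}}

```text
time_s: 8.62
tool_pos: [0.4715, -0.1874, 0.1564]
ee_rot: [-3.043, 0.316, -0.018]
force: [0.6, 0.3, -1.3]
width: 0.0444
grip_force: 30.5
```

```bash
python3 - <<'E'
from h import *
st()
E
```

```text
t 8.62 q [-0.46   0.706  1.082  2.04  -0.881  0.97  -0.659] pos [ 0.4715 -0.1874  0.1564] y az -101.8 tilt 4.75 az 75.7 F [ 0.6  0.3 -1.3] w 0.0444 30.5
```

>>> {"api": "jog_arm", "payload": {"series": [[[0, 0, 3], 0], [[0, 0, 5], 0], [[0, 0, 5], 0]]}}

```text
time_s: 9.0
tool_pos: [0.4718, -0.1884, 0.1528]
ee_rot: [-3.045, 0.318, -0.022]
force: [-7.5, -2.4, 28.9]
width: 0.044
grip_force: 26.2
```

>>> {"api": "jog_arm", "payload": {"series": [[[0, 0, 0], 0], [[0, 0, 0], 0], [[0, 0, 0], 0], [[0, 0, -50], 0], [[0, 0, -100], 0]], "grip": 1}}

```text
time_s: 9.62
tool_pos: [0.4693, -0.1949, 0.252]
ee_rot: [-3.044, 0.316, -0.016]
force: [0.6, 0.6, 0.1]
width: 0.0853
grip_force: 0.0
```

>>> {"api": "jog_arm", "payload": {"series": [[[0, 0, -60], 0], [[0, 0, -120], 0], [[0, 0, -170], 0], [[0, 0, -170], 0]]}}

```text
time_s: 10.12
tool_pos: [0.4665, -0.2095, 0.4236]
ee_rot: [-3.042, 0.316, -0.027]
force: [0.5, -0.6, -0.7]
width: 0.0854
grip_force: 0.0
```

```bash
python3 - <<'E'
from h import *
st()
im,W,p=cam('wrist','w2.png');np.savez('w2',im=im,W=W)
E
```

```text
t 10.12 q [-0.623  0.248  1.222  1.753 -0.323  1.339 -1.106] pos [ 0.4665 -0.2095  0.4236] y az -101.8 tilt 4.85 az 72.1 F [ 0.5 -0.6 -0.7] w 0.0854 0.0
```

View pics/w2.png

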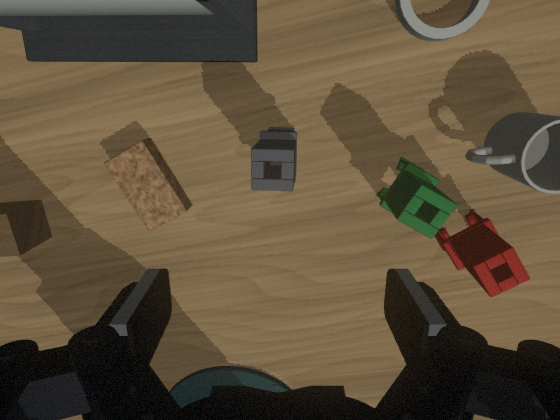

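The holder now stands square to the stand, with its well at (272,170) and the stand base edge level at row 61. Next I tilt the hand by reaching gently past its limit, in about the stand's x direction. My plan is a 17.5° hand tilt plus a half turn about the tool's z, which gives the 35° lean.

>>> {"api": "jog_arm", "payload": {"series": [[[0, 0, -50], 0], [[0, 0, -100], 0], [[0, 0, -150], 0], [[0, 0, -200], 0], [[0, 0, -240], 0]]}}

```text
time_s: 10.8
tool_pos: [0.4615, -0.2273, 0.6602]
ee_rot: [-3.043, 0.315, -0.017]
force: [-0.4, -0.2, 0.3]
width: 0.0851
grip_force: 0.0
```

```bash
python3 - <<'E'
from h import *
s,M=st();print(M)
W=np.load('w2.npz')['W'];p=manip.camera_params('wrist')
for c in [(272,170),(252,150),(297,148),(294,191),(251,190)]:print(onz(W,p,*c,.125))
for c in[(23,61),(257,62)]:print(onz(W,p,*c,.012))
E
```

```text
t 10.8 q [-0.505  0.22   1.211  1.245 -0.291  1.845 -1.151] pos [ 0.4615 -0.2273  0.6602] y az -101.8 tilt 4.76 az 76.4 F [-0.4 -0.2  0.3] w 0.0851 0.0
[[ 0.97881419 -0.20382378  0.01945866]
 [-0.20473471 -0.97548948  0.08064716]
 [ 0.00254391 -0.08292245 -0.99655276]]
[ 0.46815122 -0.17815762  0.125     ]
[ 0.49214399 -0.1625148   0.125     ]
[ 0.48541085 -0.20752939  0.125     ]
[ 0.44216197 -0.19599785  0.125     ]
[ 0.4513966 -0.1520051  0.125    ]
[0.64746251 0.12670143 0.012     ]
[ 0.58200914 -0.17207818  0.012     ]
```

>>> {"api": "jog_arm", "payload": {"series": [[[0, 0, -30], 0], [[0, 0, -55], 0], [[0, 0, -75], 0], [[0, 0, -95], 0], [[0, 0, -110], 0]]}}

```text
time_s: 11.42
tool_pos: [0.4672, -0.2405, 0.7197]
ee_rot: [-3.031, 0.313, 0.016]
force: [0.5, -0.8, -0.6]
width: 0.0853
grip_force: 0.0
```

```bash
python3 - <<'E'
from h import *
st()
E
```

```text
t 11.43 q [ 0.052  0.212  0.555  1.012 -0.207  1.996 -1.258] pos [ 0.4672 -0.2405  0.7197] y az -101.8 tilt 5.43 az 90.4 F [ 0.5 -0.8 -0.6] w 0.0853 0.0
```

>>> {"api": "jog_arm", "payload": {"series": [[[0, 0, -20], 0], [[0, 0, -40], 0], [[0, 0, -60], 0], [[0, 0, -80], 0], [[0, 0, -100], 0]]}}

```text
time_s: 12.05
tool_pos: [0.455, -0.24, 0.7584]
ee_rot: [-3.05, 0.321, -0.089]
force: [0.6, 1.0, -0.4]
width: 0.086
grip_force: 0.0
```

```bash
python3 - <<'E'
from h import *
s,M=st();print(M)
E
```

```text
t 12.05 q [ 0.547  0.177 -0.109  0.931 -0.076  2.003 -1.374] pos [ 0.455  -0.24    0.7584] y az -101.9 tilt 5.36 az 45.9 F [ 0.6  1.  -0.4] w 0.086 0.0
[[ 0.97643367 -0.20576407  0.06510331]
 [-0.21001879 -0.97539161  0.06710673]
 [ 0.04969306 -0.07919819 -0.99561953]]
```

>>> {"api": "jog_arm", "payload": {"series": [[[0, 0, -25], 0], [[0, 0, -50], 0], [[0, 0, -75], 0], [[0, 0, -100], 0], [[0, 0, -125], 0]]}}

```text
time_s: 12.68
tool_pos: [0.435, -0.234, 0.7938]
ee_rot: [-3.067, 0.327, -0.199]
force: [-0.9, -0.2, 0.4]
width: 0.0854
grip_force: 0.0
```

```bash
python3 - <<'E'
from h import *
s,M=st();print(M)
E
```

```text
t 12.68 q [ 0.588  0.136 -0.144  0.897 -0.078  2.003 -1.374] pos [ 0.435  -0.234   0.7938] y az -102.0 tilt 7.94 az 15.3 F [-0.9 -0.2  0.4] w 0.0854 0.0
[[ 0.96926348 -0.20683437  0.13322103]
 [-0.21333198 -0.97630353  0.03634389]
 [ 0.122547   -0.06364711 -0.99041975]]
```

>>> {"api": "jog_arm", "payload": {"series": [[[0, 20, -25], 0], [[0, 40, -50], 0], [[0, 50, -75], 0], [[0, 60, -100], 0], [[0, 70, -125], 0]]}}

```text
time_s: 13.3
tool_pos: [0.3967, -0.2877, 0.8198]
ee_rot: [-3.088, 0.335, -0.303]
force: [0.8, 0.2, -0.3]
width: 0.0851
grip_force: 0.0
```

```bash
python3 - <<'E'
from h import *
s,M=st();print(M)
E
```

```text
t 13.3 q [ 0.796  0.135 -0.23   0.84  -0.082  2.003 -1.257] pos [ 0.3967 -0.2877  0.8198] y az -102.1 tilt 11.22 az -0.0 F [ 0.8  0.2 -0.3] w 0.0851 0.0
[[ 9.58101430e-01 -2.10158399e-01  1.94615255e-01]
 [-2.14246328e-01 -9.76779662e-01 -4.48904461e-05]
 [ 1.90105657e-01 -4.16525941e-02 -9.80879657e-01]]
```

>>> {"api": "jog_arm", "payload": {"series": [[[0, 5, -25], 0], [[0, 10, -50], 0], [[0, 15, -75], 0], [[0, 20, -100], 0], [[0, 20, -125], 0]]}}

```text
time_s: 13.92
tool_pos: [0.3644, -0.2936, 0.8506]
ee_rot: [3.086, -0.341, 0.405]
force: [0.1, 0.3, -0.8]
width: 0.0852
grip_force: 0.0
```

```bash
python3 - <<'E'
from h import *
s,M=st();print(M)
E
```

```text
t 13.93 q [ 0.974  0.104 -0.368  0.807 -0.085  2.003 -1.223] pos [ 0.3644 -0.2936  0.8506] y az -102.5 tilt 14.88 az -8.7 F [ 0.1  0.3 -0.8] w 0.0852 0.0
[[ 0.94275646 -0.21632692  0.25379699]
 [-0.21358283 -0.97615952 -0.03866474]
 [ 0.25611057 -0.01775525 -0.96648442]]
```

>>> {"api": "jog_arm", "payload": {"series": [[[0, 5, -25], 0], [[0, 8, -50], 0], [[0, 10, -70], 0], [[0, 10, -85], 0]]}}

```text
time_s: 14.42
tool_pos: [0.3391, -0.2918, 0.8779]
ee_rot: [3.043, -0.342, 0.49]
force: [0.8, 0.0, -0.6]
width: 0.0854
grip_force: 0.0
```

```bash
python3 - <<'E'
from h import *
s,M=st();print(M);print(to([.44,-.15,.42]), to([.40,-.2,.6]))
E
```

```text
t 14.43 q [ 1.182  0.082 -0.551  0.772 -0.088  2.003 -1.205] pos [ 0.3391 -0.2918  0.8779] y az -102.9 tilt 18.32 az -13.7 F [ 0.8  0.  -0.6] w 0.0854 0.0
[[ 0.92581133 -0.22270645  0.30540992]
 [-0.2100102  -0.97487462 -0.07426427]
 [ 0.31427551  0.0046155  -0.9493206 ]]
[ -80.2 -162.8  455. ] [ -50.2 -104.3  275.7]
```

```bash
python3 - <<'E'
from h import *
print(to([.406,-.164,.289]),to([.452,-.175,.147]))
E
```

```text
[-149.9 -142.2  570.1] [-149.7 -142.4  719.7]
```

>>> {"api": "jog_arm", "payload": {"series": [[[-15, -14, 57], 0], [[-30, -28, 114], 0], [[-45, -42, 171], 0], [[-60, -57, 228], 0], [[-75, -71, 285], 0]]}}

```text
time_s: 15.05
tool_pos: [0.3716, -0.2288, 0.5888]
ee_rot: [3.043, -0.342, 0.489]
force: [2.0, -1.3, 0.4]
width: 0.0855
grip_force: 0.0
```

>>> {"api": "jog_arm", "payload": {"series": [[[-15, -14, 57], -0.1], [[-30, -28, 114], -0.1], [[-45, -42, 171], -0.1], [[-60, -57, 228], -0.1], [[-75, -71, 285], -0.1]]}}

```text
time_s: 15.68
tool_pos: [0.4048, -0.165, 0.2951]
ee_rot: [3.043, -0.319, 0.49]
force: [1.2, -2.2, -0.5]
width: 0.0855
grip_force: 0.0
```

```bash
python3 - <<'E'
from h import *
s,M=st();print(M);print(to([.406,-.164,.289]),to([.452,-.175,.147]))
im,W,p=cam('wrist','w3.png');np.savez('w3',im=im,W=W)
for X in [(.468,-.179,.125),(.468,-.179,.0)]:print(proj(W,p,X))
E
```

```text
t 15.68 q [ 1.189 -0.025 -0.832  2.207 -0.091  0.635 -1.361] pos [ 0.4048 -0.165   0.2951] y az -102.1 tilt 18.35 az -13.8 F [ 1.2 -2.2 -0.5] w 0.0855 0.0
[[ 0.92883932 -0.20917904  0.3057804 ]
 [-0.19556742 -0.97782893 -0.07485965]
 [ 0.31465999  0.0097319  -0.94915456]]
[-1.  -1.3  6.1] [ -0.8  -1.5 155.7]
(np.float64(275.8836570341524), np.float64(186.8784205760913))
(np.float64(275.33292354007096), np.float64(192.47212548748507))
```

View pics/w3.png

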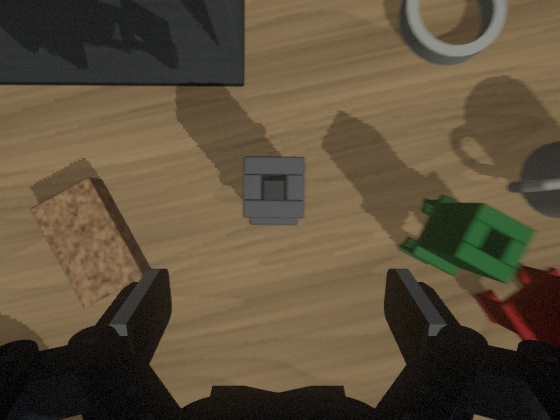

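The wrist view shows the grey holder's mouth at (273,187), against a predicted (276,187), and it is square to the hand. The green one is well clear at (480,240). I'll go down and grip.

>>> {"api": "jog_arm", "payload": {"series": [[[-1, -1, 55], 0], [[-1, -1, 110], 0], [[-1, -1, 145], 0], [[-1, -1, 155], 0], [[-1, -1, 155], 0]]}}

```text
time_s: 16.35
tool_pos: [0.4519, -0.1763, 0.15]
ee_rot: [3.043, -0.32, 0.489]
force: [0.3, 0.7, 0.5]
width: 0.0853
grip_force: 0.0
```

>>> {"api": "jog_arm", "payload": {"series": [[[0, 0, -1], 0], [[0, 0, -2], 0], [[0, 0, -3], 0], [[0, 0, -4], 0], [[0, 0, -4], 0]], "grip": -1, "grip_force": 60}}

```text
time_s: 16.98
tool_pos: [0.4504, -0.1759, 0.153]
ee_rot: [3.044, -0.321, 0.489]
force: [-0.8, -0.0, -1.6]
width: 0.0436
grip_force: 63.8
```

```bash
python3 - <<'E'
from h import *
s,M=st();print(M)
E
```

```text
t 16.98 q [ 0.865  0.363 -0.615  2.237  0.59   0.332 -2.   ] pos [ 0.4504 -0.1759  0.153 ] y az -102.1 tilt 18.3 az -13.6 F [-0.8 -0.  -1.6] w 0.0436 63.8
[[ 0.92894141 -0.20974571  0.3050813 ]
 [-0.19642914 -0.97771556 -0.0740802 ]
 [ 0.31382073  0.00888931 -0.94944064]]
```

>>> {"api": "jog_arm", "payload": {"series": [[[15, 0, -50], 0], [[30, 0, -100], -1], [[45, 0, -150], -2.3], [[45, 0, -180], -3.6], [[45, 0, -200], -4.9]]}}

```text
time_s: 17.6
tool_pos: [0.4324, -0.1712, 0.3517]
ee_rot: [2.937, 0.508, 0.438]
force: [-0.4, -0.2, -0.4]
width: 0.0431
grip_force: 63.9
```

```bash
python3 - <<'E'
from h import *
np.set_printoptions(precision=4,suppress=True)
st()
W3=np.load('w3.npz')['W'];print('holder',onz(W3,manip.camera_params('wrist'),273.5,186.5,.125))
s0=np.load('scene0.npz');t0=np.load('top0.npz')
g=cv2.cvtColor(s0['im'],7);print('scene');
for c in(250,270,290,310):print(c,g[222:262,c])
g=cv2.cvtColor(t0['im'],7);print('top')
for c in(255,270,285,300,315):print(c,g[105:185,c])
E
```

```text
t 17.6 q [ 1.49  -0.055 -1.111  2.073 -0.126  0.78  -0.781] pos [ 0.4324 -0.1712  0.3517] y az -71.7 tilt 18.28 az -14.1 F [-0.4 -0.2 -0.4] w 0.0431 63.9
holder [ 0.4686 -0.1774  0.125 ]
scene
250 [210 208 207 205 204 204 206 218 230 235 236 232 226 221 214 200 186 172
 161 153 143 136 148 172 185 174 143 115 107 107 106 105 106 106 106 105
 105 104 104 106]
270 [201 202 203 205 203 203 204 208 214 223 231 234 233 228 223 219 212 198
 181 169 159 149 140 140 167 191 190 168 130 105 101 101 101 101 102 103
 102 102 101 101]
290 [104 104 105 107 114 132 144 148 148 157 189 220 231 232 230 226 221 217
 209 194 178 167 157 148 138 139 160 182 182 160 125 105 102 102 102 102
 101 102 103 102]
310 [200 197 195 196 200 203 204 205 210 212 210 213 221 229 232 231 227 223
 220 215 206 190 175 164 155 146 137 145 172 195 196 168 123 104 102 102
 102 101 102 103]
top
255 [134 145 149 173 184 183 186 187 187 186 185 185 186 187 188 187 186 186
 188 185 166 129 103  81  68  70  78  81  86 107 131 149 162 173 181 188
 191 189 186 180 172 159 141 114  88  82  82  82  82  82  83  83  82  83
  82  82
[... 718 characters left out ...]
81  97
 128 140 142 144 143 147 150 154]
300 [ 77 108 118 118 116 115 110  83  69  82 105 111 128 167 181 184 185 187
 188 188 188 188 187 188 186 185 183 186 189 185 170 132 106  80  70  70
  77  79  85 103 127 147 160 173 181 189 193 193 190 184 176 162 145 122
  92  82  82  82  81  83  82  81  80  82  83  82  83  83  82  82  82  83
  81  82  91 121 139 143 146 149]
315 [153 157 162 161 160 159 151 123 102 111 144 155 157 157 154 150 164 177
 183 183 187 186 184 185 187 187 187 186 184 183 186 189 187 175 140 112
  90  73  68  67  67  70  89 117 142 156 168 178 186 194 195 191 187 180
 168 153 130 101  85  83  83  83  84  83  83  83  82  82  83  84  83  83
  83  84  85  84  84  86 109 138]
```

```bash
cat > tube.py <<'E'
from h import *
np.set_printoptions(precision=4,suppress=True)
def axis(name,pts,sgn,z=.12):
    d=np.load(name+'0.npz');W=d['W'];p=manip.camera_params(name)
    rs=[ray(W,p,*q)[1] for q in pts];n=np.linalg.svd(np.array(rs))[2][2]
    n*=np.sign(n[0])*sgn          # sgn: axis lies on this x side of the tangent plane
    c=n@W[:3,3]+.02
    # n.X=c at z ; report x at y=.05 and y=-.1
    return [(c-n[2]*z-n[1]*y)/n[0] for y in(.05,-.0,-.1)]
print('top near', axis('top',[(255,148),(270,151.7),(285,154.8),(300,158.4),(315,161.7)],1))
print('top far ', axis('top',[(255,133.8),(270,137.8),(285,140.8),(300,143.8)],-1))
print('scene up', axis('scene',[(250,228.5),(270,230.5),(290,231.8),(310,233.5)],1))
print('scene lo', axis('scene',[(250,248),(270,250),(290,251.8),(310,253.5)],-1))
print('scene up flip', axis('scene',[(250,228.5),(270,230.5),(290,231.8),(310,233.5)],-1))
print('scene lo flip', axis('scene',[(250,248),(270,250),(290,251.8),(310,253.5)],1))
E
python3 tube.py
```

```text
top near [np.float64(0.6873792219245863), np.float64(0.6764554435911291), np.float64(0.6546078869242148)]
top far  [np.float64(0.6849540046745153), np.float64(0.6743451683488324), np.float64(0.6531274956974664)]
scene up [np.float64(0.6852210400126468), np.float64(0.674511619117532), np.float64(0.6530927773273025)]
scene lo [np.float64(0.69984187414602), np.float64(0.6888323192348578), np.float64(0.6668132094125335)]
scene up flip [np.float64(0.6292785306092129), np.float64(0.6185691097140982), np.float64(0.5971502679238687)]
scene lo flip [np.float64(0.7533628416655576), np.float64(0.7423532867543954), np.float64(0.7203341769320711)]
```

```bash
cat > plan.py <<'E'
from h import *
np.set_printoptions(precision=4,suppress=True)
M1=R.from_rotvec([3.044,-.321,.489]).as_matrix();p1=np.array([.4504,-.1759,.153])
B=M1.T@(np.array([.4686,-.1774,.025])-p1);B[1]=0;hz=M1.T@[0,0,1.];hz[1]=0;hz/=np.linalg.norm(hz)
T=np.array([.667,-.037,.12]);ys=np.array([.2107,.9776,0])
if __name__=='__main__':
    print('B',B,'hz',hz)
    s,M=st()
    for k in [0,1]:
        # rotation about tool z bringing tool y nearest to stand y
        a=np.arctan2(-(M[:,0]@ys),M[:,1]@ys);Mf=M@R.from_rotvec([0,0,a]).as_matrix()
    print('turn units',np.degrees(a)/8,'tool y',Mf[:,1]);u=Mf@hz
    print('holder axis',u,'lean',np.degrees(np.arccos(u[2])),'lateral',np.degrees(np.arcsin(u@ys)))
    for d in(.09,.05,0):
        tgt=T+u*d-Mf@B;print(d,tgt,'shift in present tool axes',to(tgt))
E
python3 plan.py
```

```text
B [-0.023   0.      0.1272] hz [ 0.3141  0.     -0.9494]
t 17.6 q [ 1.49  -0.055 -1.111  2.073 -0.126  0.78  -0.781] pos [ 0.4324 -0.1712  0.3517] y az -71.7 tilt 18.28 az -14.1 F [-0.4 -0.2 -0.4] w 0.0431 63.9
turn units -18.51670936358422 tool y [ 0.2139  0.9768 -0.01  ]
holder axis [-0.5803  0.1353  0.8031] lean 36.57579542865365 lateral 0.5702638034653703
0.09 [ 0.5547 -0.0105  0.3058] shift in present tool axes [ 153.9 -120.6   68.5]
0.05 [ 0.5779 -0.0159  0.2737] shift in present tool axes [ 164.5 -113.9  106.5]
0 [ 0.607  -0.0227  0.2336] shift in present tool axes [ 177.9 -105.6  154. ]
```

>>> {"api": "jog_arm", "payload": {"series": [[[0, 0, 0], -1.3], [[0, 0, 0], -2.6], [[0, 0, 0], -3.9], [[0, 0, 0], -5.2], [[0, 0, 0], -6.5]]}}

```text
time_s: 18.23
tool_pos: [0.4324, -0.1711, 0.3507]
ee_rot: [2.337, 1.689, 0.298]
force: [-0.3, -0.1, 0.2]
width: 0.0437
grip_force: 63.9
```

>>> {"api": "jog_arm", "payload": {"series": [[[0, 0, 0], -1.3], [[0, 0, 0], -2.6], [[0, 0, 0], -3.9], [[0, 0, 0], -5.2], [[0, 0, 0], -6.5]]}}

```text
time_s: 18.85
tool_pos: [0.4324, -0.1711, 0.3507]
ee_rot: [1.335, 2.496, 0.111]
force: [0.3, 0.0, -1.9]
width: 0.0434
grip_force: 63.9
```

>>> {"api": "jog_arm", "payload": {"series": [[[0, 0, 0], -1.3], [[0, 0, 0], -2.6], [[0, 0, 0], -3.9], [[0, 0, 0], -5.2], [[0, 0, 0], -5.5]]}}

```text
time_s: 19.48
tool_pos: [0.4324, -0.1711, 0.3507]
ee_rot: [0.306, 2.809, -0.062]
force: [1.3, -0.7, -1.6]
width: 0.0434
grip_force: 63.9
```

```bash
python3 plan.py
```

```text
B [-0.023   0.      0.1272] hz [ 0.3141  0.     -0.9494]
t 19.48 q [ 1.308 -0.044 -0.944  2.077 -0.102  0.776  1.774] pos [ 0.4324 -0.1711  0.3507] y az 77.5 tilt 18.24 az -14.0 F [ 1.3 -0.7 -1.6] w 0.0434 63.9
turn units -0.02069448621365616 tool y [ 0.2138  0.9768 -0.0098]
holder axis [-0.5799  0.135   0.8035] lean 36.538331600531684 lateral 0.5594741995841346
0.09 [ 0.5548 -0.0106  0.3059] shift in present tool axes [-67.  183.6  67.5]
0.05 [ 0.578  -0.016   0.2738] shift in present tool axes [-79.6 183.7 105.5]
0 [ 0.607  -0.0227  0.2336] shift in present tool axes [-95.3 183.7 152.9]
```

Now I'll move to the staging pose and raise the grip force.

>>> {"api": "jog_arm", "payload": {"series": [[[-15, 50, 10], 0], [[-30, 100, 25], 0], [[-50, 150, 45], 0], [[-67, 184, 67], 0], [[-67, 184, 67], 0]], "grip_force": 110}}

```text
time_s: 20.1
tool_pos: [0.5563, -0.0071, 0.3053]
ee_rot: [0.304, 2.811, -0.056]
force: [-0.2, -0.1, -1.8]
width: 0.0431
grip_force: 111.3
```

```bash
python3 plan.py; python3 - <<'E'
from h import *
from plan import *
ims=[]
im,W,p=cam('scene');a=cv2.resize(im[165:285,195:355,::-1],(560,420),interpolation=2)
im2,W2,p2=cam('wrist')
cv2.imwrite('pics/m4.png',cv2.resize(np.hstack([a,im2[:,:,::-1]]),(800,300),interpolation=3))
E
```

```text
B [-0.023   0.      0.1272] hz [ 0.3141  0.     -0.9494]
t 20.1 q [ 0.798  0.325 -1.035  1.939  0.569  0.809  0.83 ] pos [ 0.5563 -0.0071  0.3053] y az 77.6 tilt 18.12 az -13.3 F [-0.2 -0.1 -1.8] w 0.0431 111.3
turn units -0.016626390454569862 tool y [ 0.2126  0.9771 -0.0061]
holder axis [-0.5791  0.1311  0.8046] lean 36.42451656738644 lateral 0.34995584824185333
0.09 [ 0.555  -0.0115  0.3061] shift in present tool axes [ 0.1 -4.6 -0.9]
0.05 [ 0.5782 -0.0167  0.274 ] shift in present tool axes [-12.5  -4.5  37.1]
0 [ 0.6071 -0.0233  0.2337] shift in present tool axes [-28.2  -4.5  84.6]
```

View pics/m4.png

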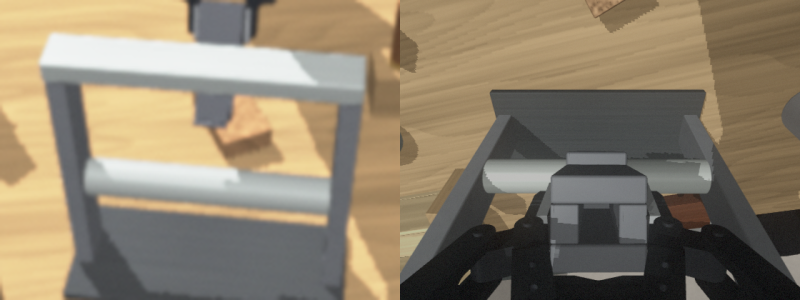

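The holder hangs square in the grip, in front of the middle of the tube (wrist crop: holder at column 598, tube from 485 to 712) and clear of the lamp. I'll advance and then push on slowly.

>>> {"api": "jog_arm", "payload": {"series": [[[-8, -2, 25], 0], [[-16, -2, 48], 0], [[-18, -2, 55], 0], [[-20, -2, 60], 0], [[-22, -2, 66], 0]]}}

```text
time_s: 20.82
tool_pos: [0.595, -0.0227, 0.2523]
ee_rot: [0.312, 2.807, -0.064]
force: [-13.2, 2.2, 8.5]
width: 0.0431
grip_force: 112.5
```

>>> {"api": "jog_arm", "payload": {"series": [[[-1, 0, 4], 0], [[-3, 0, 8], 0], [[-4, 0, 12], 0], [[-5, 0, 16], 0], [[-6, 0, 18], 0]]}}

```text
time_s: 21.45
tool_pos: [0.6063, -0.0249, 0.2364]
ee_rot: [0.311, 2.807, -0.061]
force: [-2.1, 2.0, -1.9]
width: 0.0428
grip_force: 111.6
```

```bash
python3 plan.py
```

```text
B [-0.023   0.      0.1272] hz [ 0.3141  0.     -0.9494]
t 21.45 q [ 0.659  0.499 -0.891  1.891  0.765  0.746  0.711] pos [ 0.6063 -0.0249  0.2364] y az 77.3 tilt 18.29 az -14.1 F [-2.1  2.  -1.9] w 0.0428 111.6
turn units -0.048996965968042504 tool y [ 0.2139  0.9768 -0.0098]
holder axis [-0.5805  0.1352  0.8029] lean 36.5873353538113 lateral 0.5631360499811541
0.09 [ 0.5547 -0.0105  0.3058] shift in present tool axes [ 29.    2.1 -82.7]
0.05 [ 0.5779 -0.0159  0.2737] shift in present tool axes [ 16.5   2.2 -44.8]
0 [ 0.6069 -0.0227  0.2336] shift in present tool axes [0.8 2.3 2.7]
```

>>> {"api": "jog_arm", "payload": {"series": [[[0, 0, 1], 0], [[0, 0, 2], 0], [[0, 0, 3], 0], [[0, 0, 3], 0]]}}

```text
time_s: 21.95
tool_pos: [0.6077, -0.0252, 0.2331]
ee_rot: [0.311, 2.807, -0.061]
force: [0.3, 1.7, -1.1]
width: 0.0429
grip_force: 111.6
```

```bash
python3 - <<'E'
from h import *
st()
E
```

```text
t 21.95 q [ 0.654  0.505 -0.885  1.89   0.772  0.743  0.706] pos [ 0.6077 -0.0252  0.2331] y az 77.3 tilt 18.29 az -14.1 F [ 0.3  1.7 -1.1] w 0.0429 111.6
```

>>> {"api": "jog_arm", "payload": {"series": [[[0, 0, 0], 0], [[0, 0, 0], 0], [[0, 0, 0], 0], [[0, 0, -3], 0], [[0, 0, -20], 0]], "grip": 1}}

```text
time_s: 22.58
tool_pos: [0.601, -0.0236, 0.2521]
ee_rot: [0.311, 2.809, -0.061]
force: [-0.7, -0.2, 0.3]
width: 0.0854
grip_force: 0.0
```

>>> {"api": "jog_arm", "payload": {"series": [[[0, 0, -50], 0], [[0, 0, -100], 0], [[0, 0, -150], 0], [[0, 0, -150], 0]]}}

```text
time_s: 23.08
tool_pos: [0.5558, -0.0111, 0.3985]
ee_rot: [0.31, 2.803, -0.064]
force: [0.7, -0.2, -1.2]
width: 0.0854
grip_force: 0.0
```

```bash
python3 - <<'E'
from h import *
st()
im,W,p=cam('scene','s5.png');np.savez('s5',im=im,W=W);a=cv2.resize(im[165:285,195:355,::-1],(560,420),interpolation=2)
im2,W2,p2=cam('wrist','w5.png');np.savez('w5',im=im2,W=W2)
cv2.imwrite('pics/m5.png',cv2.resize(np.hstack([a,im2[:,:,::-1]]),(800,300),interpolation=3))
E
```

```text
t 23.07 q [ 0.931  0.215 -1.139  1.822  0.401  0.959  0.993] pos [ 0.5558 -0.0111  0.3985] y az 77.3 tilt 18.59 az -14.3 F [ 0.7 -0.2 -1.2] w 0.0854 0.0
```

View pics/m5.png

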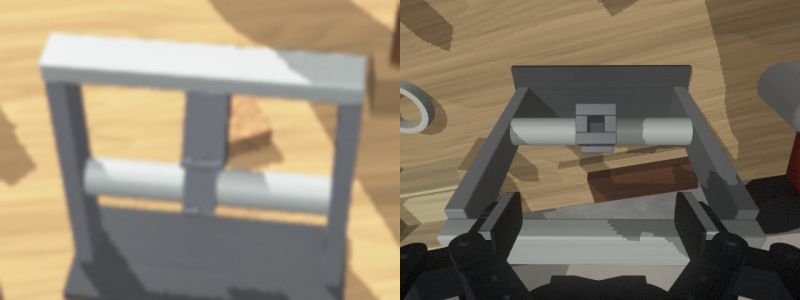

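The scene view shows both arms closed round the tube below the flange, and the holder is still leaning towards the robot. Its well is at about (276,175) in the wrist image, and the lamp is untouched. Now the driver: I'll move over the rack while half-turning the hand.

>>> {"api": "jog_arm", "payload": {"series": [[[42, 20, -20], 1.3], [[84, 50, -42], 2.6], [[126, 90, -63], 3.9], [[168, 130, -84], 5.2], [[208, 164, -104], 6.5]], "grip": 0.5}}

```text
time_s: 23.8
tool_pos: [0.3767, 0.1881, 0.4242]
ee_rot: [1.466, 2.43, 0.132]
force: [0.7, -0.3, -0.2]
width: 0.0643
grip_force: 0.0
```

>>> {"api": "jog_arm", "payload": {"series": [[[0, 0, 0], 1.3], [[0, 0, 0], 2.6], [[0, 0, 0], 3.9], [[0, 0, 0], 5.2], [[0, 0, 0], 6.5]]}}

```text
time_s: 24.42
tool_pos: [0.3773, 0.1876, 0.4244]
ee_rot: [2.428, 1.573, 0.315]
force: [0.1, 0.6, -0.3]
width: 0.0639
grip_force: 0.0
```

>>> {"api": "jog_arm", "payload": {"series": [[[0, 0, 0], 1.3], [[0, 0, 0], 2.6], [[0, 0, 0], 3.9], [[0, 0, 0], 5.2], [[0, 0, 0], 6.5]]}}

```text
time_s: 25.05
tool_pos: [0.3773, 0.1876, 0.4244]
ee_rot: [2.974, 0.362, 0.446]
force: [-0.3, 0.4, 0.8]
width: 0.0643
grip_force: 0.0
```

>>> {"api": "jog_arm", "payload": {"series": [[[0, 0, 0], 1.3], [[0, 0, 0], 2.6], [[0, 0, 0], 3.0], [[0, 0, 0], 3.0]]}}

```text
time_s: 25.55
tool_pos: [0.3774, 0.1876, 0.4246]
ee_rot: [3.043, -0.26, 0.482]
force: [0.1, 0.4, -0.5]
width: 0.0641
grip_force: 0.0
```

```bash
python3 - <<'E'
from h import *
np.set_printoptions(precision=4,suppress=True)
s,M=st();print(M)
im,W,p=cam('wrist','w6.png');np.savez('w6',im=im,W=W)
# well check in w5
d=np.load('w5.npz');W5=d['W'];T=np.array([.667,-.037,.12])
for lean in(33,36.5,40):
    u=np.array([-.9776*np.sin(np.radians(lean)),.2107*np.sin(np.radians(lean)),np.cos(np.radians(lean))]);print(lean,proj(W5,p,T+.1*u))
g=cv2.cvtColor(d['im'],7)[140:220,235:320];print(g[::3,::3])
E
```

```text
t 25.55 q [ 0.778 -0.383 -1.114  2.002 -0.192  1.051 -2.019] pos [0.3774 0.1876 0.4246] y az -100.0 tilt 18.15 az -14.0 F [ 0.1  0.4 -0.5] w 0.0641 0.0
[[ 0.9374 -0.173   0.3022]
 [-0.1574 -0.9846 -0.0756]
 [ 0.3106  0.0233 -0.9502]]
33 (np.float64(279.1770867111862), np.float64(183.0987878854489))
36.5 (np.float64(279.14650502659094), np.float64(175.04435753078212))
40 (np.float64(279.1198980136448), np.float64(167.02661670820984))
[[ 67  65  66  63  64  69  67  66  69  64  68  65  67  64  66  66  68  64
   66  69  69  68  68  67  68  65  68  66  67]
 [ 68  67  68  67  70  69  64  65  68  66  65  69  66  66  69  65  67  68
   64  65  69  69  68  67  70  67  68  67  68]
 [ 69  69  67  67 116 115 117 115 113 111 115 115 115 117 113 113 110 115
  111 112 110 110 103  67  69  67  71  71  66]
 [ 67  67  64  68 119 119 118 118 115 119 116 118 113 113 116 112 115 113
  111 112 111 112 104  66  67  68  66  68  63]
 [ 65  68  68  67 119 120 119 120 116 115 119 117 116 116 112 116 115 113
  115 111 114 112 101  67  65  65  70  68  67]
 [ 70  69  69  69 120 119 121 121 119 117 121 117 119 117 
[... 1904 characters left out ...]
 56  58  60  61  57  58  63  51  58  57  60  58
   60  55  56  55  91  86  93  93  92  91  93]
 [ 96  95  94  97  96  99 103 123 125 123 122 121 120 119 116 118 117 119
  116 116 112  87 113 102 107 112 122 103 102]
 [138 129 107 101 101 100 105 126 124 123 120 124 121 120 117 121 118 117
  116 117 120  88 138 134 134 137 138 140 104]
 [142 142 137 103 103  99 103 120 120 120 118 114 116 116 114 114 110 108
  111 112 111  94 140 140 131 116 107  93  66]
 [135 136 138 108 106 104 106  96  96  99 103 100 101 100 102 104 107 139
  138 121 113  98  95  94  97  97  97 105 104]
 [138 141 139 138 136 106 105 105 100 100 100  97  97  80  79  68  67  97
   98  97  99 101 105 101 104 104 104 104 106]]
```

View pics/w6.png

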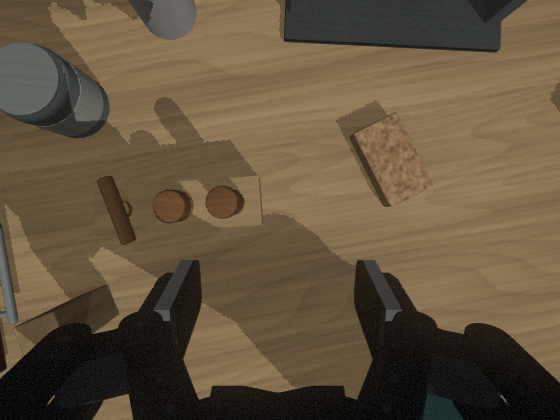

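w6 shows the rack with the tee bar at (117,210), the stubby at (171,206) and the end tool at (222,202). The scene view has the tall handle at this end, at (358,178), so that is the driver. The holder's well centre in w5 is at (274.5,173.3).

```bash
python3 - <<'E'
from h import *
from scipy.optimize import fsolve
np.set_printoptions(precision=4,suppress=True)
p=manip.camera_params('wrist');d=np.load('w6.npz');im=d['im'];W=d['W']
hsv=cv2.cvtColor(im,cv2.COLOR_RGB2HSV)
print('px',hsv[202,222],hsv[202,250],hsv[206,171])
m=((hsv[:,:,1]>105)).astype(np.uint8)[175:235,140:255]
m=(cv2.absdiff(cv2.cvtColor(im,cv2.COLOR_RGB2Lab).astype(np.float32),np.float32(cv2.cvtColor(im,cv2.COLOR_RGB2Lab)[200,222])).max(2)<14).astype(np.uint8)[175:235,140:255]
n,l,stt,ce=cv2.connectedComponentsWithStats(m)
for i in range(1,n):
    if stt[i,4]>100:print(stt[i],ce[i]+[140,175])
t=np.load('top0.npz');s0=np.load('scene0.npz')
for c in[(222,202),(171,206)]:
  for z in(.161,.108):
    X=onz(W,p,*c,z);print(c,z,X,'top',proj(t['W'],manip.camera_params('top'),X),'scene',proj(s0['W'],manip.camera_params('scene'),X))
cv2.imwrite('pics/c7.png',np.hstack([cv2.resize(t['im'][205:250,125:215,::-1],(400,200),interpolation=2),cv2.resize(s0['im'][150:200,340:440,::-1],(400,200),interpolation=2)]))
W5=np.load('w5.npz')['W'];T=np.array([.667,-.037,.12]);ys=np.array([.2107,.9776,0])
def f(v):
    a=v[0];u=np.array([-.9776*np.sin(a),.2107*np.sin(a),np.cos(a)]);X=T+ys*v[1]+.1*u;return np.array(proj(W5,p,X))-[274.5,173.3]
v=fsolve(f,[.63,0]);a=v[0];u=np.array([-.9776*np.sin(a),.2107*np.sin(a),np.cos(a)]);print('lean',np.degrees(a),'along',v[1],'well',T+ys*v[1]+.1*u)
E
```

```text
px [ 12 136 101] [ 18  99 134] [ 13 138 102]
[   0    0   97   60 3718] [182.0374 204.0178]
(222, 202) 0.161 [0.4383 0.2246 0.161 ] top (np.float64(185.97655050298323), np.float64(227.62164352557448)) scene (np.float64(358.9819461019661), np.float64(165.91659221832518))
(222, 202) 0.108 [0.4395 0.2312 0.108 ] top (np.float64(187.1374341003783), np.float64(228.87149325925918)) scene (np.float64(359.02271514293193), np.float64(179.94548061929174))
(171, 206) 0.161 [0.4429 0.2729 0.161 ] top (np.float64(167.72960744641398), np.float64(225.59142373590663)) scene (np.float64(375.45264154845387), np.float64(165.8000648450526))
(171, 206) 0.108 [0.4449 0.2867 0.108 ] top (np.float64(167.01087723633395), np.float64(226.63109534067905)) scene (np.float64(377.3776489637655), np.float64(179.83196687357076))
lean 37.26832827739086 along -0.0035226786040638606 well [ 0.6071 -0.0277  0.1996]
```

View pics/c7.png

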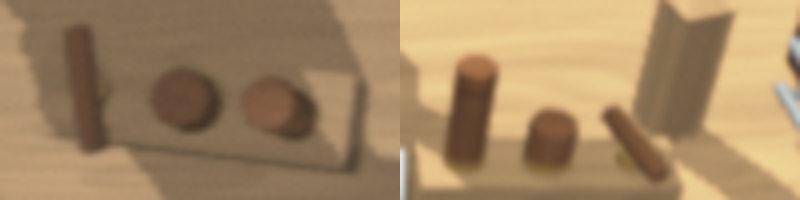

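The scene crop puts the tall driver's top at (359,166), which matches my projection of (0.438, 0.225, 0.161). The stubby at (378,180) and the tee are the other two tools. Now I work out the grasp.

```bash
python3 - <<'E'
from h import *
print(to([.392,.236,.286]),to([.4226,.2285,.1914]))
E
```

```text
[-37.  -53.4 132.5] [-36.5 -53.5 232.2]
```

>>> {"api": "jog_arm", "payload": {"series": [[[-15, -25, 50], 0.25], [[-30, -45, 95], 0.25], [[-37, -53, 132], 0.25], [[-37, -53, 150], 0.25], [[-37, -53, 150], 0.25]]}}

```text
time_s: 26.22
tool_pos: [0.3938, 0.2208, 0.3153]
ee_rot: [3.057, -0.331, 0.483]
force: [1.1, -0.4, 0.4]
width: 0.0643
grip_force: 0.0
```

```bash
python3 - <<'E'
from h import *
s,M=st();print(M[:,1],to([.4226,.2285,.1914]))
E
```

```text
t 26.23 q [ 0.107  0.034 -0.818  2.112  0.365  0.844 -2.717] pos [0.3938 0.2208 0.3153] y az -102.3 tilt 17.93 az -11.5 F [ 1.1 -0.4  0.4] w 0.0643 0.0
[-0.21341888 -0.97694996 -0.00459895] [-13.  -13.1 126.1]
```

>>> {"api": "jog_arm", "payload": {"series": [[[-6, -6, 30], 0], [[-13, -13, 60], 0], [[-13, -13, 90], 0], [[-13, -13, 110], 0], [[-13, -13, 126], 0]]}}

```text
time_s: 26.85
tool_pos: [0.4147, 0.2297, 0.2159]
ee_rot: [3.069, -0.336, 0.456]
force: [-0.1, 0.9, -0.0]
width: 0.0641
grip_force: 0.0
```

```bash
python3 - <<'E'
from h import *
s,M=st();print(M[:,1],to([.4226,.2285,.1914]))
E
```

```text
t 26.85 q [-0.61   0.199 -0.077  2.181  0.423  0.61  -2.803] pos [0.4147 0.2297 0.2159] y az -102.4 tilt 16.86 az -10.2 F [-0.1  0.9 -0. ] w 0.0641 0.0
[-0.21437838 -0.97668318 -0.01148358] [ 0.5 -0.2 25.8]
```

>>> {"api": "jog_arm", "payload": {"series": [[[0, 0, 0], -0.5], [[0, 0, 10], -0.5], [[0, 0, 20], -0.5], [[0, 0, 26], -0.5], [[0, 0, 26], -0.5]]}}

```text
time_s: 27.48
tool_pos: [0.4221, 0.2281, 0.1915]
ee_rot: [3.07, -0.232, 0.453]
force: [0.1, 0.4, -0.7]
width: 0.0639
grip_force: 0.0
```

```bash
python3 - <<'E'
from h import *
s,M=st();print(M[:,1],to([.4226,.2285,.1914]))
E
```

```text
t 27.48 q [-0.609  0.251 -0.064  2.188  0.459  0.553 -2.766] pos [0.4221 0.2281 0.1915] y az -98.7 tilt 16.84 az -10.2 F [ 0.1  0.4 -0.7] w 0.0639 0.0
[-0.15120379 -0.98847002  0.00802724] [ 0.4 -0.4  0.2]
```

>>> {"api": "jog_arm", "payload": {"series": [[[0, 0, 0], 0], [[0, 0, 0], 0], [[0, 0, 0], 0], [[0, 0, 0], 0]], "grip": -1, "grip_force": 50}}

```text
time_s: 27.98
tool_pos: [0.4222, 0.2287, 0.1925]
ee_rot: [3.07, -0.23, 0.455]
force: [-1.2, -1.3, 5.8]
width: 0.0312
grip_force: 49.1
```

>>> {"api": "jog_arm", "payload": {"series": [[[4, 0, -14], 0], [[10, 0, -34], 0], [[17, 0, -57], 0], [[26, 0, -86], 0], [[39, 0, -129], 0]]}}

```text
time_s: 28.6
tool_pos: [0.4215, 0.2293, 0.3281]
ee_rot: [3.07, -0.229, 0.452]
force: [-0.1, 0.7, -0.1]
width: 0.0308
grip_force: 49.5
```

```bash
python3 - <<'E'
from h import *
s,M=st();print(M)
E
```

```text
t 28.6 q [-0.567  0.047 -0.105  2.053  0.295  0.867 -2.564] pos [0.4215 0.2293 0.3281] y az -98.6 tilt 16.8 az -10.1 F [-0.1  0.7 -0.1] w 0.0308 49.5
[[ 0.94688681 -0.14982988  0.28452834]
 [-0.14116686 -0.98867966 -0.05083754]
 [ 0.28892436  0.00797143 -0.95731874]]
```

```bash
cat > plan2.py <<'E'
from h import *
from scipy.optimize import brentq
np.set_printoptions(precision=4,suppress=True)
M1=R.from_rotvec([3.07,-.23,.4535]).as_matrix();p1=np.array([.4222,.2287,.1925])
S=M1.T@(np.array([.4383,.2246,.066])-p1);S[1]=0;hz=M1.T@[0,0,1.]
ys=np.array([.2107,.9776,0]);xs=np.array([.9776,-.2107,0])
Wl=np.array([.6071,-.0277,.1996]);a=np.radians(37);uh=-xs*np.sin(a)+np.array([0,0,np.cos(a)])
if __name__=='__main__':
    s,M=st();rz=lambda t:M@R.from_rotvec([0,0,t]).as_matrix()
    ts=np.linspace(-3.7,.5,85);f=lambda t:(rz(t)@hz)@ys
    best=max((brentq(f,ts[i],ts[i+1]) for i in range(84) if f(ts[i])*f(ts[i+1])<0),key=lambda t:-(rz(t)@hz)@xs)
    Mf=rz(best);u=Mf@hz;print('turn units',np.degrees(best)/8,'u lean',np.degrees(np.arccos(u[2])),'lat',u@ys)
    for d in(.1,.065,.03,0):
        sh=Wl+uh*(d-.031)+u*.031;t=sh-Mf@S;print(d,t,to(t))
E
python3 plan2.py
```

```text
t 28.6 q [-0.567  0.047 -0.105  2.053  0.295  0.867 -2.564] pos [0.4215 0.2293 0.3281] y az -98.6 tilt 16.8 az -10.1 F [-0.1  0.7 -0.1] w 0.0308 49.5
turn units -22.0100828982199 u lean 33.62578090710129 lat 1.1157312685513225e-16
0.1 [ 0.4944 -0.0046  0.395 ] [121.5 220.9 -31.4]
0.065 [ 0.515  -0.009   0.3671] [133.5 221.9   1.5]
0.03 [ 0.5356 -0.0135  0.3391] [145.6 223.   34.3]
0 [ 0.5533 -0.0173  0.3151] [155.9 224.   62.5]
```

>>> {"api": "jog_arm", "payload": {"series": [[[0, 0, -15], -1.3], [[0, 0, -30], -2.6], [[0, 0, -45], -3.9], [[0, 0, -60], -5.2], [[0, 0, -60], -6.5]]}}

```text
time_s: 29.22
tool_pos: [0.4046, 0.2328, 0.3862]
ee_rot: [2.75, 1.105, 0.376]
force: [-0.8, -0.7, -0.6]
width: 0.0308
grip_force: 49.4
```

>>> {"api": "jog_arm", "payload": {"series": [[[0, 0, 0], -1.3], [[0, 0, 0], -2.6], [[0, 0, 0], -3.9], [[0, 0, 0], -5.2], [[0, 0, 0], -6.5]]}}

```text
time_s: 29.85
tool_pos: [0.4045, 0.2326, 0.3851]
ee_rot: [1.934, 2.139, 0.228]
force: [-0.3, -0.4, 0.8]
width: 0.0309
grip_force: 49.4
```

>>> {"api": "jog_arm", "payload": {"series": [[[0, 0, 0], -1.3], [[0, 0, 0], -2.6], [[0, 0, 0], -3.9], [[0, 0, 0], -5.2], [[0, 0, 0], -6.5]]}}

```text
time_s: 30.48
tool_pos: [0.4046, 0.2326, 0.3851]
ee_rot: [0.79, 2.737, 0.046]
force: [-0.4, 0.3, -0.6]
width: 0.0314
grip_force: 49.4
```

>>> {"api": "jog_arm", "payload": {"series": [[[0, 0, 0], -1.3], [[0, 0, 0], -2.5], [[0, 0, 0], -2.5]]}}

```text
time_s: 30.85
tool_pos: [0.4046, 0.2326, 0.385]
ee_rot: [0.313, 2.83, -0.027]
force: [0.1, 0.3, -0.7]
width: 0.0311
grip_force: 49.4
```

```bash
python3 plan2.py
```

```text
t 30.85 q [-0.617 -0.034 -0.081  2.     0.264  0.999  0.528] pos [0.4046 0.2326 0.385 ] y az 77.5 tilt 16.88 az -9.9 F [ 0.1  0.3 -0.7] w 0.0311 49.4
turn units 0.008697873856375323 u lean 33.699538028854214 lat 4.8640235126280035e-18
0.1 [ 0.4943 -0.0046  0.3949] [-136.6 -212.    28. ]
0.065 [ 0.5148 -0.0091  0.367 ] [-148.6 -212.3   60.8]
0.03 [ 0.5354 -0.0135  0.339 ] [-160.7 -212.6   93.7]
0 [ 0.5531 -0.0173  0.315 ] [-171.  -212.8  121.8]
```

>>> {"api": "jog_arm", "payload": {"series": [[[-30, -48, 5], 0], [[-60, -96, 10], 0], [[-90, -144, 16], 0], [[-115, -185, 22], 0], [[-136, -212, 28], 0]]}}

```text
time_s: 31.48
tool_pos: [0.4943, -0.0066, 0.3949]
ee_rot: [0.321, 2.829, -0.026]
force: [-0.4, -0.1, -0.2]
width: 0.0309
grip_force: 49.6
```

>>> {"api": "jog_arm", "payload": {"series": [[[0, 0, 0], 0], [[0, 0, 0], 0]]}}

```text
time_s: 31.72
tool_pos: [0.4939, -0.0039, 0.3944]
ee_rot: [0.315, 2.83, -0.026]
force: [0.4, 0.1, -0.2]
width: 0.0308
grip_force: 49.6
```

```bash
python3 plan2.py; python3 - <<'E'
from h import *
from plan2 import *
im,W,p=cam('wrist','w8.png');np.savez('w8',im=im,W=W)
s=manip.get_state();M=R.from_rotvec(s['ee_rot']).as_matrix()
tip=s['tool_pos']+M@(S-.062*hz);print('tip',tip,proj(W,p,tip),'well',proj(W,p,Wl))
ims,Ws,ps=cam('scene','s8.png');print('scene tip',proj(Ws,ps,tip),'well',proj(Ws,ps,Wl))
a=cv2.resize(ims[120:240,200:360,::-1],(560,420),interpolation=2)
cv2.imwrite('pics/m8.png',cv2.resize(np.hstack([a,im[:,:,::-1]]),(800,300),interpolation=3))
E
```

```text
t 31.73 q [-0.359 -0.033  0.263  1.975  0.108  0.916  1.201] pos [ 0.4939 -0.0039  0.3944] y az 77.4 tilt 16.87 az -10.0 F [ 0.4  0.1 -0.2] w 0.0308 49.6
turn units -0.008141843997936635 u lean 33.69001002961544 lat -9.280932412536029e-18
0.1 [ 0.4943 -0.0046  0.3949] [-0.7 -0.6 -0.4]
0.065 [ 0.5149 -0.0091  0.367 ] [-12.7  -0.9  32.5]
0.03 [ 0.5355 -0.0135  0.339 ] [-24.8  -1.1  65.3]
0 [ 0.5531 -0.0173  0.3151] [-35.1  -1.3  93.5]
tip [ 0.5829 -0.0215  0.2283] (np.float64(277.1670835927573), np.float64(243.92884016642685)) well (np.float64(275.8074278850304), np.float64(243.5862608316392))
scene tip (np.float64(280.1515400749356), np.float64(185.26756242600015)) well (np.float64(278.7251961566308), np.float64(200.150999946018))
```

View pics/m8.png

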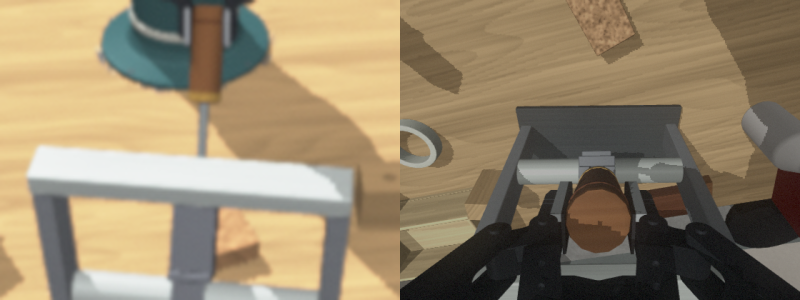

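The left crop shows the shank pointing down at the well behind the lamp (shoulder about (205,100), shank about (203,150), holder centred near column 195). The wrist view shows the handle centred in the pads and the holder beyond it at (597,158). I'll check the sideways alignment in numbers.

```bash
python3 - <<'E'
from h import *
from plan2 import *
s=manip.get_state();M=R.from_rotvec(s['ee_rot']).as_matrix();f=lambda d:s['tool_pos']+M@(S+d*hz)
ps=manip.camera_params('scene');Ws=np.linalg.inv(np.array(ps['camera_from_world']));pw=manip.camera_params('wrist');W=np.load('w8.npz')['W']
im=cv2.imread('pics/s8.png');g=cv2.cvtColor(im,6)
for d in(.05,.02,-.01,-.03,-.045):
    c=np.array(proj(Ws,ps,f(d)));r=int(round(c[1]));print(d,np.round(c,1),r,g[r,268:296])
print('well pts');
for d in(0,-.02,-.04):
    c=np.array(proj(Ws,ps,Wl+uh*d));r=int(round(c[1]));print(d,np.round(c,1),r,g[r,262:298])
w=cv2.imread('pics/w8.png');hs=cv2.cvtColor(w,40)
c=proj(W,pw,f(.095));print('handle end pred',c)
for r in(300,312,324):
    x=np.where((hs[r,200:350,1]>110)&(hs[r,200:350,2]>60)&(hs[r,200:350,0]<14))[0]+200;print(r,x.min(),x.max())
g=cv2.cvtColor(w,6);print('holder row',g[224,235:320:2])
E
```

```text
0.05 [282.8 140.6] 141 [75 73 72 73 72 72 72 71 72 79 88 93 95 98 97 97 94 90 83 79 77 77 81 82
 83 83 81 82]
0.02 [282.1 152.8] 153 [ 97  89  83  83  82  83  84  89  95  97  98  99  98 100  97  95  91  84
  78  74  77  90 108 124 133 144 149 151]
-0.01 [281.4 164.8] 165 [210 210 210 210 208 209 208 208 207 206 192 163 141 139 131 131 146 150
 151 151 151 151 150 150 150 150 150 150]
-0.03 [280.9 172.7] 173 [200 199 200 200 200 201 201 202 200 200 191 163 144 138 147 180 199 204
 192 166 150 149 150 150 150 150 152 151]
-0.045 [280.6 178.6] 179 [209 208 209 210 210 209 210 209 208 207 195 161 142 139 161 198 207 207
 207 207 206 204 195 177 156 148 144 144]
well pts
0 [278.7 200.2] 200 [152 153 153 151 151 150 145 143 140 139 137 137 138 139 139 139 140 140
 140 141 141 141 140 140 141 142 141 141 141 141 141 141 141 142 144 143]
-0.02 [278.2 207.9] 208 [209 209 209 210 207 200 176 133 115 113 113 113 115 113 114 114 114 114
 115 114 114 115 113 105  97 134 176 186 190 195 197 194 192 191 187 186]
-0.04 [277.7 215.7] 216 [204 202 203 203 200 187 149 120 113 113 114 114 114 113 113 114 114 114
 113 114 114 114 107  98 126 177 190 185 184 189 197 203 202 200 196 193]
handle end pred (np.float64(280.98528199693135), np.float64(308.11162495862106))
300 234 320
312 232 320
324 237 320
holder row [109 111 112 112 113 112 112 109 119 121 120 124 120 121 121 119 119 120
 117 118 118 119 117 119 115 118 117 116 114 113 115 114 109  81  83  83
  79  81  84  85  85  84  83]
```

Lateral alignment is within about 1 mm in both views, so I'll insert.

>>> {"api": "jog_arm", "payload": {"series": [[[-6, -1, 16], 0], [[-12, -1, 32], 0], [[-16, -1, 42], 0], [[-19, -1, 51], 0], [[-19, -1, 51], 0]]}}

```text
time_s: 32.45
tool_pos: [0.5264, -0.012, 0.3501]
ee_rot: [0.312, 2.832, -0.029]
force: [-0.2, 0.1, -0.5]
width: 0.0311
grip_force: 49.6
```

```bash
python3 plan2.py
```

```text
t 32.45 q [-0.338  0.076  0.286  1.972  0.062  0.812  1.259] pos [ 0.5264 -0.012   0.3501] y az 77.5 tilt 16.81 az -10.2 F [-0.2  0.1 -0.5] w 0.0311 49.6
turn units -0.01967277492759928 u lean 33.63752041443167 lat 8.478697887262352e-18
0.1 [ 0.4944 -0.0046  0.395 ] [ 18.4   0.9 -52.5]
0.065 [ 0.515 -0.009  0.367] [  6.3   0.7 -19.6]
0.03 [ 0.5356 -0.0135  0.3391] [-5.8  0.5 13.2]
0 [ 0.5533 -0.0173  0.3151] [-16.1   0.3  41.4]
```

>>> {"api": "jog_arm", "payload": {"series": [[[-4, 0, 10], 0], [[-7, 0, 19], 0], [[-11, 0, 28], 0], [[-14, 0, 36], 0], [[-14, 0, 36], 0]]}}

```text
time_s: 33.08
tool_pos: [0.5497, -0.0168, 0.3198]
ee_rot: [0.312, 2.831, -0.028]
force: [0.3, -0.2, -0.3]
width: 0.0311
grip_force: 49.6
```

```bash
python3 plan2.py; python3 - <<'E'
from h import *
im,W,p=cam('scene','s9.png')
im2,W2,p=cam('wrist','w9.png')
a=cv2.resize(im[120:240,200:360,::-1],(560,420),interpolation=2)
cv2.imwrite('pics/m9.png',cv2.resize(np.hstack([a,im2[:,:,::-1]]),(800,300),interpolation=3))
E
```

```text
t 33.08 q [-0.317  0.156  0.291  1.959  0.024  0.746  1.301] pos [ 0.5497 -0.0168  0.3198] y az 77.5 tilt 16.82 az -10.2 F [ 0.3 -0.2 -0.3] w 0.0311 49.6
turn units -0.018038308949458556 u lean 33.64458369276911 lat -2.964583070783611e-17
0.1 [ 0.4944 -0.0046  0.395 ] [ 32.5   0.9 -88.4]
0.065 [ 0.515 -0.009  0.367] [ 20.4   0.7 -55.5]
0.03 [ 0.5356 -0.0135  0.3391] [  8.3   0.5 -22.7]
0 [ 0.5532 -0.0173  0.3151] [-2.   0.3  5.5]
```

>>> {"api": "jog_arm", "payload": {"series": [[[-1, 0, 2], 0], [[-1.5, 0, 4], 0], [[-2, 0, 5], 0], [[-2, 0, 6], 0], [[-2, 0, 6], 0]]}}

```text
time_s: 33.8
tool_pos: [0.5532, -0.0175, 0.3154]
ee_rot: [0.312, 2.83, -0.028]
force: [-0.1, 0.4, 1.2]
width: 0.0309
grip_force: 49.7
```

```bash
python3 - <<'E'
from h import *
st()
E
```

```text
t 33.8 q [-0.313  0.168  0.291  1.957  0.018  0.735  1.307] pos [ 0.5532 -0.0175  0.3154] y az 77.5 tilt 16.88 az -10.1 F [-0.1  0.4  1.2] w 0.0309 49.7
```

>>> {"api": "jog_arm", "payload": {"series": [[[-0.3, 0, 1], 0], [[-0.6, 0, 2], 0], [[-0.6, 0, 2], 0]]}}

```text
time_s: 34.17
tool_pos: [0.5548, -0.0176, 0.315]
ee_rot: [0.312, 2.828, -0.027]
force: [-9.9, 1.4, 18.5]
width: 0.0304
grip_force: 52.1
```

```bash
python3 - <<'E'
from h import *
st()
E
```

```text
t 34.17 q [-0.312  0.171  0.291  1.955  0.016  0.732  1.309] pos [ 0.5548 -0.0176  0.315 ] y az 77.5 tilt 17.0 az -9.9 F [-9.9  1.4 18.5] w 0.0304 52.1
```

>>> {"api": "jog_arm", "payload": {"series": [[[0.3, 0, -1], 0], [[0.5, 0, -1.5], 0], [[0.5, 0, -1.5], 0]]}}

```text
time_s: 34.55
tool_pos: [0.5534, -0.0175, 0.3147]
ee_rot: [0.312, 2.831, -0.028]
force: [-0.9, -0.2, 2.2]
width: 0.0308
grip_force: 49.9
```

>>> {"api": "jog_arm", "payload": {"series": [[[0, 0, 0], 0], [[0, 0, 0], 0], [[0, 0, 0], 0], [[0, 0, -10], 0], [[0, 0, -40], 0]], "grip": 0.5}}

```text
time_s: 35.17
tool_pos: [0.5415, -0.0155, 0.353]
ee_rot: [0.312, 2.832, -0.029]
force: [-0.5, 0.6, -0.5]
width: 0.0642
grip_force: 0.0
```

>>> {"api": "jog_arm", "payload": {"series": [[[0, 0, -50], 0], [[0, 0, -110], 0], [[0, 0, -150], 0], [[0, 0, -150], 0]]}}

```text
time_s: 35.67
tool_pos: [0.4988, -0.0079, 0.5004]
ee_rot: [0.312, 2.825, -0.025]
force: [0.1, -0.3, -0.1]
width: 0.0641
grip_force: 0.0
```

```bash
python3 - <<'E'
from h import *
from plan2 import *
st()
ims,Ws,ps=cam('scene','s10.png');im,W,p=cam('wrist','w10.png')
lo=Wl;np.set_printoptions(linewidth=200)
# handle end: ellipse of brown in wrist image; compare with predictions for several leans
T=np.array([.667,-.037,.12])-.0035*ys
for l in(31,34,37,40):
    a=np.radians(l);u=-xs*np.sin(a)+np.array([0,0,np.cos(a)])
    print(l,'end wrist',np.round(proj(W,p,T+.195*u),1),'shoulder',np.round(proj(W,p,T+.1*u),1),'scene end',np.round(proj(Ws,ps,T+.195*u),1))
hs=cv2.cvtColor(im,cv2.COLOR_RGB2HSV);m=((hs[:,:,1]>110)&(hs[:,:,0]<14)).astype(np.uint8)
n,l,stt,ce=cv2.connectedComponentsWithStats(m)
for i in range(1,n):
    if stt[i,4]>300:print('wrist',stt[i],ce[i])
hs=cv2.cvtColor(ims,cv2.COLOR_RGB2HSV);m=((hs[:,:,1]>110)&(hs[:,:,0]<14)).astype(np.uint8)
n,l,stt,ce=cv2.connectedComponentsWithStats(m)
for i in range(1,n):
    if stt[i,4]>60:print('scene',stt[i],ce[i])
E
```

```text
t 35.67 q [-0.369 -0.084  0.268  1.788  0.11   1.147  1.222] pos [ 0.4988 -0.0079  0.5004] y az 77.5 tilt 17.18 az -9.6 F [ 0.1 -0.3 -0.1] w 0.0641 0.0
31 end wrist [278.4 187.6] shoulder [277.2 184.7] scene end [280.2 163. ]
34 end wrist [278.2 175.2] shoulder [277.2 179.9] scene end [280.7 162.8]
37 end wrist [278.  162.7] shoulder [277.1 175. ] scene end [281.1 162.7]
40 end wrist [277.9 150.4] shoulder [277.  170.2] scene end [281.5 162.8]
wrist [ 260  116   37   63 1281] [276.8673 142.9165]
wrist [538 146  22  46 535] [550.4748 162.4972]
wrist [ 492  187   64   98 2702] [517.181  228.0622]
wrist [ 289  216   99   39 1958] [343.4985 235.9974]
scene [ 99   0 145  10 679] [170.4271   4.1811]
scene [447   0  18  61 302] [455.1589  28.5033]
scene [  458     0   102   173 10087] [520.9567  69.3293]
scene [ 298   62   70   41 2062] [334.3477  81.3172]
scene [  53   69  193   89 5099] [129.6266  94.1563]
scene [   0  105   57  213 5491] [ 17.3163 205.9006]
scene [ 443  126  101   91 6117] [491.7504 171.4659]
scene [149 159  21  41 486] [158.5082 175.9074]
scene [276 163  12  19 186] [281.3011 172.0968]
scene [392 177  14  18  87] [398.5402 185.5172]
scene [372 178  11  13 111] [377.4144 184.018 ]
scene [ 418  259  142   94 4687] [479.945  323.2605]
scene [ 258  302  116   38 3338] [312.1579 321.3975]
scene [ 471  349   89   71 2205] [515.4571 383.3687]
scene [ 16 395  67  25 928] [ 48.8599 407.5851]
```

```bash
python3 - <<'E'
from h import *
from plan2 import *
np.set_printoptions(linewidth=220)
w=cv2.imread('pics/w10.png');hs=cv2.cvtColor(w,40);g=cv2.cvtColor(w,6)
for r in range(110,226,4):
    print(r,''.join('B' if (hs[r,c,1]>110 and hs[r,c,0]<14) else ('k' if g[r,c]<60 else('g' if hs[r,c,1]<50 and g[r,c]<135 else ('w' if hs[r,c,1]<50 else '.'))) for c in range(230,325,2)))
print(g[110:226:4,278]);print(g[110:226:4,266]);print(g[110:226:4,290])
# predicted holder block corners for leans
p=manip.camera_params('wrist');d=manip.get_state();M=np.eye(4);M[:3,:3]=R.from_rotvec(d['ee_rot']).as_matrix();M[:3,3]=d['tool_pos'];W=M@np.array(p['T_tool_cam'])
T=np.array([.667,-.037,.12])-.0035*ys
for l in(34,37,40,43):
    a=np.radians(l);u=-xs*np.sin(a)+np.array([0,0,np.cos(a)]);v=xs*np.cos(a)+np.array([0,0,np.sin(a)])
    print(l,[np.round(proj(W,p,T+.1*u+sx*.022*v+sy*.022*ys),0) for sx,sy in((1,1),(1,-1),(-1,1),(-1,-1))],'flange',[np.round(proj(W,p,T+.03*u+sx*.031*v),0) for sx in(1,-1)])
E
```

```text
110 ................................................
114 kkkkkkkkkkkkkkkkkkkkkkkkkkkkkkkkkkkkkkkkkkkkkkkk
118 ggggggggggggggggggk...BB.B.BBBgggggggggggggggggg
122 gggggggggggggkggg....B..BBBB.BBBgggggggggggggggg
126 ggggggggggggggggBB.B..B.BBBBBBBB.kgggggggggggggg
130 gggggggkgggggggk.BBBBBBBBBBBB.BBBBgggggggkgggggg
134 ggggggggggggggg.BBB.B..BBB.B..B..Bgggggggggggggg
138 ggggkggggggkgkgBBBB.BBBBB.BBBB.BBkgggggggggggggg
142 ggggggggggggggg.BBBBBBB.BB.B.BBBBkgggggggggggggg
146 gggggggkggggggggBBBB.BB.BBBBBkBkkkgggggggggggggg
150 gggggggggggkggggkBB.BBBBkBBBkBkBkggggggggggggggg
154 ggggggggggggggggkBBBBBBBBBBBBBkkkggggggggggggggg
158 ggggggggggggggggkBBBBBkkBBkBkkkkgggggkgkgkgggggg
162 ggggggggggkgggggBBBkBBBkkBBBkkkkggggkggggggggggg
166 gggggggggggggggg.BBBBBBkBkBkkkkkgggggggggggggggg
170 gggggggggggggggg.BBkBBBBkBBkkkkggggggggggggggggg
174 ggggggggggggggggg..kBBBkkkkkkk.ggggggggggggggggg
178 wwwwwwwwwwwwwgggggg....BBkk..ggggggggggggggggggg
182 wwwwwwwwwwwwwwgggggggggggggggggggggggggggggggggg
186 wwwwwwwwwwwwwwgggggggggggggggggggggggggggggggggg
190 wwwwwwwwwwwwwwgggggggggggggggggggggg
[... 642 characters left out ...]
1  62 112  70  90  93  66  70]
[124  48  65  75  79  84  84  90  84  48  48  47  42  45  40  45  61  71 103 104 109  54  61 107  87 130  89  99 122]
34 [array([298., 201.]), array([257., 202.]), array([298., 160.]), array([257., 161.])] flange [array([277., 208.]), array([277., 159.])]
37 [array([298., 196.]), array([257., 197.]), array([298., 156.]), array([257., 156.])] flange [array([277., 207.]), array([277., 158.])]
40 [array([298., 191.]), array([257., 192.]), array([297., 151.]), array([257., 151.])] flange [array([277., 205.]), array([277., 157.])]
43 [array([298., 186.]), array([257., 187.]), array([297., 147.]), array([257., 147.])] flange [array([277., 204.]), array([277., 156.])]
```

>>> {"api": "jog_arm", "payload": {"series": [[[0, 0, 0], 0], [[0, 0, 0], 0], [[0, 0, 0], 0], [[0, 0, 0], 0]]}}

```text
time_s: 36.28
tool_pos: [0.4992, -0.0079, 0.4964]
ee_rot: [0.312, 2.831, -0.028]
force: [0.7, -0.3, 0.1]
width: 0.0642
grip_force: 0.0
```

```bash
cat > look.py <<'E'
from h import *
from plan2 import *
import sys
im,W,p=cam('wrist',sys.argv[1])
hs=cv2.cvtColor(im,cv2.COLOR_RGB2HSV);g=cv2.cvtColor(im,7)
g2=cv2.GaussianBlur(g,(3,3),0)
B=((hs[:,:,1]>90)&(hs[:,:,0]<16)&(g2>66)).astype(np.uint8);B[:, :235]=0;B[:,325:]=0;B[215:]=0
n,l,stt,ce=cv2.connectedComponentsWithStats(B);i=1+np.argmax(stt[1:,4])
c=cv2.convexHull(np.argwhere(l==i)[:,::-1].astype(np.int32));e=cv2.fitEllipse(c);print('disc',stt[i],np.round(e[0],1),np.round(e[1],1))
T=np.array([.667,-.037,.12])-.0035*ys
o,d=ray(W,p,*e[0]);E=o+d*((T-o)@ys)/(d@ys)
if len(sys.argv)>2:  # ray nearly lies in the plane: use distance 195 mm from the tube axis instead
    pass
from scipy.optimize import brentq
def at(l,s,sx):
    a=np.radians(l);u=-xs*np.sin(a)+np.array([0,0,np.cos(a)]);v=xs*np.cos(a)+np.array([0,0,np.sin(a)]);return T+s*u+sx*v
fd=brentq(lambda l:proj(W,p,at(l,.195,0))[1]-e[0][1],20,60)
cols=np.arange(266,290);rows=[]
for q in cols:
    k=g2[183:203,q].astype(int);rows.append(183+np.argmin(np.diff(k))+.5)
r=np.median(rows);fh=brentq(lambda l:proj(W,p,at(l,.1,.022))[1]-r,20,60)
print('handle end lean about tube',fd,'edge row',r,'holder lean',fh)
E
python3 look.py w11.png; python3 - <<'E'
from h import *
st()
E
```

```text
disc [ 251    0   71   50 1550] [285.7  14.7] [59.1 75.5]
t 36.33 q [-0.369 -0.08   0.269  1.792  0.109  1.145  1.222] pos [ 0.4992 -0.0079  0.4965] y az 77.5 tilt 16.86 az -10.1 F [-0.7  0.5 -0.2] w 0.0644 0.0Traceback (most recent call last):
  File "look.py", line 17, in <module>
    fd=brentq(lambda l:proj(W,p,at(l,.195,0))[1]-e[0][1],20,60)
    r = _zeros._brentq(f, a, b, xtol, rtol, maxiter, args, full_output, disp)
ValueError: f(a) and f(b) must have different signs
```

```bash
sed -i 's/B\[215:\]=0/B[215:]=0;B[:90]=0/' look.py; python3 look.py w12.png
```

```text
disc [261 117  36  34 962] [278.5 133.3] [33.8 35.8]
handle end lean about tube 44.61578188496177 edge row 194.5 holder lean 38.45760509576849
```

The holder leans about 38–39° and the driver is lying over in the well's slack. I'll take the handle lightly again and bring the pair about 4° nearer to 35°.

```bash
python3 - <<'E'
from h import *
from plan2 import *
st()
T=np.array([.667,-.037,.12])-.0035*ys
U=lambda l:-xs*np.sin(np.radians(l))+np.array([0,0,np.cos(np.radians(l))])
V=lambda l:xs*np.cos(np.radians(l))+np.array([0,0,np.sin(np.radians(l))])
s=manip.get_state();M=R.from_rotvec(s['ee_rot']).as_matrix()
P=T+.195*U(44.6)-.025*U(46);t=P-.051*M[:,2];print(P,t,to(t),to(t-.06*M[:,2]))
print('swing 4deg', np.round(M.T@(V(44.6)*12),1))
E
```

```text
t 36.38 q [-0.369 -0.08   0.269  1.792  0.109  1.145  1.222] pos [ 0.4991 -0.0079  0.4966] y az 77.5 tilt 16.87 az -10.1 F [0.2 0.6 0.5] w 0.0641 0.0
[ 0.55   -0.0154  0.2415] [ 0.5354 -0.0128  0.2903] [ 24.9   0.4 208. ] [ 24.9   0.4 148. ]
swing 4deg [-10.6   0.2  -5.6]
```

>>> {"api": "jog_arm", "payload": {"series": [[[13, 0, 50], 0], [[25, 0, 100], 0], [[25, 0, 150], 0], [[25, 0, 185], 0], [[25, 0, 206], 0]]}}

```text
time_s: 37.0
tool_pos: [0.5346, -0.0131, 0.2904]
ee_rot: [0.312, 2.832, -0.029]
force: [0.5, 0.7, 1.1]
width: 0.064
grip_force: 0.0
```

>>> {"api": "jog_arm", "payload": {"series": [[[0, 0, 0], 0], [[0, 0, 0], 0], [[0, 0, 0], 0], [[0, 0, 0], 0]], "grip": -1, "grip_force": 20}}

```text
time_s: 37.5
tool_pos: [0.5347, -0.0129, 0.293]
ee_rot: [0.312, 2.83, -0.027]
force: [-0.4, -0.6, 0.0]
width: 0.0317
grip_force: 23.2
```

>>> {"api": "jog_arm", "payload": {"series": [[[-2.5, 0, -1.4], 0], [[-5.3, 0, -2.8], 0], [[-8, 0, -4.2], 0], [[-10.6, 0, -5.6], 0], [[-10.6, 0, -5.6], 0]]}}

```text
time_s: 38.12
tool_pos: [0.5432, -0.015, 0.3009]
ee_rot: [0.312, 2.83, -0.028]
force: [-1.4, 1.3, -0.2]
width: 0.0313
grip_force: 23.5
```

```bash
python3 - <<'E'
from h import *
from plan2 import *
st()
im,W,p=cam('wrist','w13.png');T=np.array([.667,-.037,.12])-.0035*ys
def at(l,s,sx,y=0):
    a=np.radians(l);u=-xs*np.sin(a)+np.array([0,0,np.cos(a)]);v=xs*np.cos(a)+np.array([0,0,np.sin(a)]);return T+s*u+sx*v+y*ys
for l in(34,37,40):print(l,'near edge',np.round(proj(W,p,at(l,.1,.022,.018)),1),np.round(proj(W,p,at(l,.1,.022,-.018)),1),'tube top',np.round(proj(W,p,T+[0,0,.02]),1))
g=cv2.GaussianBlur(cv2.cvtColor(im,7),(3,3),0)
for c in(256,260,290,294,298):print(c,g[170:300:3,c])
# scene: handle columns/rows just above the lamp
im,W,p=cam('scene','s13.png');hs=cv2.cvtColor(im,cv2.COLOR_RGB2HSV)
E
```

```text
t 38.12 q [-0.326  0.166  0.297  1.996  0.021  0.698  1.297] pos [ 0.5432 -0.015   0.3009] y az 77.5 tilt 16.89 az -10.1 F [-1.4  1.3 -0.2] w 0.0313 23.5
34 near edge [309.9 333.4] [246.8 334.4] tube top [277.1 281.3]
37 near edge [310.  324.9] [246.6 325.9] tube top [277.1 281.3]
40 near edge [310. 316.] [246.3 317. ] tube top [277.1 281.3]
256 [ 73  73  74  72  71  70  72  71  71  70  70  71  70  71  68  73  73  73
  72  71  91 127 126 114  49 109 127 128 114  55  86  89  90  94  96  98
 100  97  96  97 100 105 106 104]
260 [ 72  72  73  72  70  72  72  72  71  72  69  71  72  70  69  72  71  72
  72  69  93 127 126 122  48 108 127 126  59  82  90  89  91  93  95  98
 100  97  95  96 100 105 104 105]
290 [ 72  73  74  71  71  72  71  71  71  70  71  72  71  70  70  72  70  72
  71  68  96 123 121  81  45  86  87  67  48  85  85  88  91  91  93  95
  95  93  93  95  99 102 101  99]
294 [ 71  73  74  72  71  71  71  70  71  71  71  71  70  72  69  71  72  72
  72  70  96 121 122  81  46  80  80  78  47  67  84  86  88  90  93  93
  95  92  93  95  98 101 100 100]
298 [ 72  73  75  72  71  74  70  69  71  71  71  71  71  70  68  71  72  71
  70  72  98 121 121  87  47  82  80  82  68  46  83  84  88  90  92  96
  95  92  93  93  98 101 100  99]
```

```bash
python3 - <<'E'
from h import *
from plan2 import *
_,W,p=cam('wrist');T=np.array([.667,-.037,.12])-.0035*ys
def at(l,s,sx,y=0):
    a=np.radians(l);u=-xs*np.sin(a)+np.array([0,0,np.cos(a)]);v=xs*np.cos(a)+np.array([0,0,np.sin(a)]);return T+s*u+sx*v+y*ys
for l in(32,34,36,38,40):print(l,[round(proj(W,p,at(l,*q))[1],1) for q in((.1,-.022),(.03,-.022),(.03,-.031),(.021,-.031),(-.014,-.027),(-.025,-.03))])
E
```

```text
32 [np.float64(263.7), np.float64(243.5), np.float64(231.7), np.float64(230.1), np.float64(229.6), np.float64(224.7)]
34 [np.float64(257.3), np.float64(242.0), np.float64(230.1), np.float64(229.0), np.float64(230.0), np.float64(225.6)]
36 [np.float64(251.0), np.float64(240.5), np.float64(228.6), np.float64(228.0), np.float64(230.5), np.float64(226.5)]
38 [np.float64(244.8), np.float64(239.0), np.float64(227.2), np.float64(227.0), np.float64(231.0), np.float64(227.4)]
40 [np.float64(238.6), np.float64(237.6), np.float64(225.8), np.float64(226.1), np.float64(231.5), np.float64(228.4)]
```

>>> {"api": "jog_arm", "payload": {"series": [[[-3, 0, -1], 0], [[-6, 0, -2.5], 0], [[-9, 0, -4], 0], [[-12, 0, -5], 0], [[-12, 0, -5], 0]], "grip_force": 40}}

```text
time_s: 38.9
tool_pos: [0.5529, -0.0173, 0.3091]
ee_rot: [0.312, 2.83, -0.028]
force: [-2.5, -0.3, -2.2]
width: 0.0311
grip_force: 40.1
```

```bash
cat > edge.py <<'E'
from h import *
from plan2 import *
from scipy.optimize import brentq
st();im,W,p=cam('wrist');T=np.array([.667,-.037,.12])-.0035*ys
def at(l,s,sx,y=0):
    a=np.radians(l);u=-xs*np.sin(a)+np.array([0,0,np.cos(a)]);v=xs*np.cos(a)+np.array([0,0,np.sin(a)]);return T+s*u+sx*v+y*ys
g=cv2.GaussianBlur(cv2.cvtColor(im,7),(3,3),0)
f=lambda l,q:proj(W,p,at(l,*q))[1]
for l in(30,33,36,39):print(l,[round(f(l,q),1) for q in((.1,-.022),(.03,-.022),(.03,-.031))])
r0=int(f(36,(.03,-.031)))-6
for c in(256,262,268):print(r0,g[r0:r0+50,c])
E
python3 edge.py
```

```text
t 38.9 q [-0.319  0.175  0.298  1.965  0.014  0.72   1.31 ] pos [ 0.5529 -0.0173  0.3091] y az 77.5 tilt 16.89 az -10.1 F [-2.5 -0.3 -2.2] w 0.0311 40.1
30 [np.float64(246.8), np.float64(227.6), np.float64(215.8)]
33 [np.float64(237.3), np.float64(225.4), np.float64(213.6)]
36 [np.float64(228.0), np.float64(223.2), np.float64(211.4)]
39 [np.float64(218.9), np.float64(221.1), np.float64(209.4)]
205 [ 74  74  73  73  74  75  75  74  82 103 122 128 128 129 129 129 129 128
 117 100 100 115 125 128 129 131 130 130 131 130 130 129 129 130 130 130
 130 130 129 123 106  90  96 115 125 121 105  83  63  55]
205 [ 75  75  74  73  73  73  73  74  82 102 122 129 129 129 129 129 128 128
 111  88  94 115 126 129 129 130 129 129 128 128 128 129 129 129 128 129
 129 130 129 123 115 121 114  77  53  51  51  53  59  61]
205 [ 74  73  72  73  75  75  74  75  85 105 122 127 127 128 128 128 128 128
 112  89  95 114 124 127 128 129 129 128 128 129 128 127 127 127 127 128
 128 124 108  81  56  48  49  48  48  50  58  67  63  50]
```

>>> {"api": "jog_arm", "payload": {"series": [[[-2, 0, -1], 0], [[-4, 0, -1.5], 0], [[-6, 0, -2.5], 0], [[-8, 0, -3], 0], [[-8, 0, -3], 0]]}}

```text
time_s: 39.58
tool_pos: [0.5595, -0.0188, 0.3143]
ee_rot: [0.312, 2.83, -0.028]
force: [-2.0, -0.0, -4.0]
width: 0.0313
grip_force: 40.1
```

```bash
python3 edge.py
```

```text
t 39.58 q [-0.315  0.181  0.299  1.945  0.008  0.734  1.318] pos [ 0.5595 -0.0188  0.3143] y az 77.5 tilt 16.89 az -10.1 F [-2. -0. -4.] w 0.0313 40.1
30 [np.float64(231.8), np.float64(216.4), np.float64(204.6)]
33 [np.float64(222.4), np.float64(214.2), np.float64(202.4)]
36 [np.float64(213.2), np.float64(212.1), np.float64(200.3)]
39 [np.float64(204.1), np.float64(210.0), np.float64(198.3)]
194 [ 72  72  74  76  76  75  74  75  75  74  81 103 123 131 132 131 132 132
 132 131 126 101  64  53  70 100 122 130 132 132 132 132 132 132 131 131
 131 131 130 130 130 130 130 129 122 100  83  99 122 129]
194 [ 71  73  75  76  75  74  74  75  73  71  81 104 123 130 131 131 131 132
 131 130 115  82  55  55  76 102 121 129 130 130 129 130 130 130 130 130
 131 131 130 130 129 129 129 127 119 105 105 113  95  64]
194 [ 70  73  75  76  76  75  73  74  73  73  84 106 124 130 130 131 130 129
 129 129 123  97  63  57  78 104 121 128 130 130 130 130 130 130 130 130
 130 129 129 129 128 128 116  95  83  68  54  49  50  50]
```

>>> {"api": "jog_arm", "payload": {"series": [[[4, 0, 1.5], 0], [[8, 0, 3], 0], [[11, 0, 4.5], 0], [[14, 0, 6], 0], [[14, 0, 6], 0]], "grip_force": 20}}

```text
time_s: 40.25
tool_pos: [0.548, -0.0161, 0.3044]
ee_rot: [0.312, 2.83, -0.028]
force: [2.3, -0.1, -0.1]
width: 0.031
grip_force: 40.4
```

```bash
python3 edge.py
```

```text
t 40.25 q [-0.323  0.171  0.298  1.982  0.017  0.708  1.304] pos [ 0.548  -0.0161  0.3044] y az 77.5 tilt 16.89 az -10.0 F [ 2.3 -0.1 -0.1] w 0.031 40.4
30 [np.float64(259.1), np.float64(236.8), np.float64(225.0)]
33 [np.float64(249.5), np.float64(234.5), np.float64(222.6)]
36 [np.float64(240.1), np.float64(232.3), np.float64(220.4)]
39 [np.float64(230.8), np.float64(230.2), np.float64(218.4)]
214 [ 73  74  75  75  72  69  71  87 109 124 128 128 128 129 129 128 128 111
  88  95 117 126 128 128 128 128 129 129 129 129 128 128 128 128 123 104
  76  56  49  50  51  56  67  72  63  52  50  52  55  60]
214 [ 73  74  73  73  71  69  73  89 110 124 128 127 128 128 127 118 103  90
  85  98 117 126 127 127 126 127 127 127 123 122 120  94  61  49  49  49
  50  50  50  55  58  53  48  48  51  56  65  81  94  97]
214 [ 72  73  72  72  71  69  72  89 110 124 127 126 125 125 125 126 114  89
  80  97 117 125 126 126 125 117 102  83  62  48  45  45  46  46  47  46
  46  55  67  66  53  47  47  49  53  60  76  93  97  94]
```

>>> {"api": "jog_arm", "payload": {"series": [[[-4, 0, -2], 0], [[-8, 0, -4], 0], [[-12, 0, -5], 0], [[-17, 0, -7], 0], [[-17, 0, -7], 0]]}}

```text
time_s: 40.92
tool_pos: [0.5621, -0.0195, 0.3161]
ee_rot: [0.312, 2.83, -0.028]
force: [-0.6, 0.4, -4.2]
width: 0.0308
grip_force: 40.0
```

>>> {"api": "jog_arm", "payload": {"series": [[[2, 0, 1], 0], [[4, 0, 2], 0], [[4, 0, 2], 0]]}}

```text
time_s: 41.3
tool_pos: [0.5587, -0.0186, 0.313]
ee_rot: [0.312, 2.83, -0.028]
force: [-0.3, -0.1, -0.1]
width: 0.031
grip_force: 40.1
```

```bash
python3 edge.py
```

```text
t 41.3 q [-0.315  0.181  0.299  1.948  0.009  0.731  1.317] pos [ 0.5587 -0.0186  0.313 ] y az 77.5 tilt 16.9 az -10.0 F [-0.3 -0.1 -0.1] w 0.031 40.1
30 [np.float64(234.4), np.float64(218.3), np.float64(206.4)]
33 [np.float64(225.0), np.float64(216.1), np.float64(204.2)]
36 [np.float64(215.7), np.float64(213.9), np.float64(202.1)]
39 [np.float64(206.6), np.float64(211.9), np.float64(200.2)]
196 [ 73  75  76  76  76  76  75  75  76  76  77  88 109 127 132 132 132 133
 133 132 131 124  99  65  51  51  51  51  59  80 106 123 131 132 132 131
 131 131 131 130 131 131 130 129 129 129 126 122 118 108]
196 [ 73  75  77  77  76  74  74  74  77  85  88  92 110 127 132 131 131 131
 132 132 131 124  98  65  50  50  50  50  59  82 107 123 129 130 131 131
 131 130 130 130 129 121 105 107 115  97  66  54  54  54]
196 [ 73  74  75  74  73  73  75  75  78  83  85  93 110 125 130 130 130 130
 130 131 131 123  96  61  48  49  48  48  58  82 108 124 130 130 129 129
 129 129 127 114  94  82  67  53  51  51  49  48  48  48]
```

>>> {"api": "jog_arm", "payload": {"series": [[[0, 0, 0], 0], [[0, 0, 0], 0], [[0, 0, 0], 0], [[0, 0, -10], 0], [[0, 0, -40], 0]], "grip": 0.5}}

```text
time_s: 41.98
tool_pos: [0.5467, -0.0166, 0.3511]
ee_rot: [0.312, 2.832, -0.029]
force: [-0.4, 0.8, 0.5]
width: 0.0641
grip_force: 0.0
```

>>> {"api": "jog_arm", "payload": {"series": [[[20, 0, -50], 0], [[30, 0, -110], 0], [[30, 0, -150], 0], [[30, 0, -150], 0], [[30, 0, -150], 0]]}}

```text
time_s: 42.6
tool_pos: [0.4762, -0.0028, 0.4859]
ee_rot: [0.312, 2.83, -0.028]
force: [-0.1, -0.3, -2.0]
width: 0.0639
grip_force: 0.0
```

>>> {"api": "jog_arm", "payload": {"series": [[[0, 0, 0], 0], [[0, 0, 0], 0]]}}

```text
time_s: 42.85
tool_pos: [0.4764, -0.0027, 0.4853]
ee_rot: [0.312, 2.832, -0.029]
force: [0.6, -0.7, -0.1]
width: 0.0637
grip_force: 0.0
```

```bash
python3 look.py w14.png; python3 edge.py
```

```text
disc [263 151  36  35 960] [280.6 168. ] [34.4 35.3]
handle end lean about tube 43.861446584032315 edge row 184.0 holder lean 59.448644693926454
t 42.9 q [-0.39  -0.124  0.262  1.853  0.131  1.13   1.186] pos [ 0.4764 -0.0027  0.4855] y az 77.5 tilt 16.82 az -10.2 F [-0.5 -0.2 -0.5] w 0.0642 0.0
30 [np.float64(191.3), np.float64(188.2), np.float64(181.1)]
33 [np.float64(186.5), np.float64(186.9), np.float64(179.8)]
36 [np.float64(181.7), np.float64(185.7), np.float64(178.7)]
39 [np.float64(177.0), np.float64(184.6), np.float64(177.6)]
172 [ 61  62  64  63  62  62  61  61  65  69  69  68  69  69  68  68  68  68
  71  86 101 108 114 119 123 128 131 134 139 144 146 148 149 149 148 149
 148 145 140 137 135 132 129 125 121 116 111 103  93  90]
172 [ 58  58  59  60  59  58  57  60  72  85  92  94  94  94  94  94  95  92
  81  77  89  98 101 104 106 107 106 107 108 109 110 110 110 109 106  97
  95 105 111 111 111 112 112 112 112 113 107  86  72  88]
172 [ 87  90  91  92  93  91  82  72  64  60  60  60  59  57  55  55  57  58
  59  59  59  59  58  58  60  60  60  61  61  63  72  83  91  94  93  89
  94 105 110 110 111 111 111 111 111 111 104  84  72  89]
```

```bash
python3 - <<'E'
from h import *
from plan2 import *
from scipy.optimize import brentq
im,W,p=cam('wrist','w15.png');T=np.array([.667,-.037,.12])-.0035*ys
def at(l,s,sx,y=0):
    a=np.radians(l);u=-xs*np.sin(a)+np.array([0,0,np.cos(a)]);v=xs*np.cos(a)+np.array([0,0,np.sin(a)]);return T+s*u+sx*v+y*ys
f=lambda l,q:proj(W,p,at(l,*q))[1]
for l in(28,31,34,37,40):print(l,'far',round(f(l,(.1,.022)),1),'near',round(f(l,(.1,-.022)),1),'seam',round(f(l,(.1,.009)),1),round(f(l,(.1,-.009)),1),'L/R',[round(proj(W,p,at(l,.1,0,y))[0],1) for y in(-.022,.022)],'flange far',round(f(l,(.03,.031)),1))
hs=cv2.cvtColor(im,40+1);g=cv2.cvtColor(im,7)
for r in range(146,236,3):
    print(r,''.join('B' if (hs[r,c,1]>100 and hs[r,c,0]<15) else chr(48+g[r,c]//20) for c in range(240,320,2)))
ps=manip.camera_params('scene');ims,Ws,_=cam('scene','s15.png')
# two-view handle end: scene blob
hs=cv2.cvtColor(ims,41);m=((hs[:,:,1]>110)&(hs[:,:,0]<14)).astype(np.uint8);m[:,:265]=0;m[:,300:]=0;m[:140]=0;m[205:]=0
ys_,xs_=np.nonzero(m);print('scene blob',xs_.min(),xs_.max(),ys_.min(),ys_.max())
for l in(34,38,42,46):print(l,np.round(proj(Ws,ps,at(l,.195,0)),1),np.round(proj(Ws,ps,at(l,.195,-.016)),1),np.round(proj(Ws,ps,at(l,.195,.016)),1))
E
```

```text
28 far 234.6 near 194.5 seam 222.8 206.5 L/R [np.float64(257.5), np.float64(298.0)] flange far 230.1
31 far 230.0 near 189.6 seam 218.1 201.6 L/R [np.float64(257.4), np.float64(298.0)] flange far 229.1
34 far 225.3 near 184.8 seam 213.4 196.8 L/R [np.float64(257.3), np.float64(297.9)] flange far 228.1
37 far 220.6 near 180.0 seam 208.5 191.9 L/R [np.float64(257.3), np.float64(297.9)] flange far 226.9
40 far 215.7 near 175.4 seam 203.7 187.2 L/R [np.float64(257.2), np.float64(297.8)] flange far 225.7
146 3333333233233323233332333333333333333333
149 3333333323233323233333333233323333333333
152 333333333333333333BBBBBB3333333333333333
155 333333333333332BBBBBBBBBBBB3333333333333
158 33333333332332BBBBBBBBBBBBBB333333333333
161 333333333333BBBBBBBBBBBBBBBBB23333333333
164 333333333332BBBBBBBBBBBBBBBBBB3333333333
167 333333333333BBBBBBBBBBBBBBBBBB2333323223
170 333333323333BBBBBBBBBBBBBBBBB32323333333
173 333233333333BBBBBBBBBBBBBBBBBB3333333333
176 333333333333BBBBBBBBBBBBBBBBBB3333333333
179 333332332233BBBBBBBBBBBBBBBBB22232232323
182 333333333554BBBBBBBBBBBBBB2B233333233333
185 333333
[... 261 characters left out ...]
03 888888887555544BBBBBBBBB4333355555555555
206 88888888755555545BB323433335555555555555
209 7777777775555555555553355555555555555555
212 7777777775555555555555555555555555555555
215 6666666665555555555555555555555555555555
218 6565555555555555554555455444444444444444
221 5444444444445555555555555554666666644444
224 6664444444455555555555555554666666433323
227 6666444444354444444444444444444444433444
230 6666664444444444433333444444444444444445
233 6666666443333332333234444444444545666655
scene blob 276 287 163 181
34 [280.7 162.8] [281.4 162.5] [279.9 163. ]
38 [281.2 162.7] [281.9 162.9] [280.6 162.5]
42 [281.8 163. ] [282.4 163.6] [281.2 162.4]
46 [282.3 163.7] [282.9 164.7] [281.7 162.7]
```

The scene view of the handle end matches the one taken right after the shank seated (rows 163 to 181 both times), so the driver is still fully down. The holder is stable at about 38° and the hand is clear. Handing in.

```bash
python3 -c "
from bench import manip
print(manip.close_job())"
```

```text
the job is handed in; nothing more can be done
None
```

The grey holder is clipped on the middle of the tube, leaning about 38° towards the robot by my measurement, with the long screwdriver parked fully down in its well; I handed in at about 43 s. The lamp bar and the other things were left untouched. Three caveats: joint readings ran up to 0.004 rad past the printed ranges while I tilted the hand, I could not bring the lean closer to 35°, and I viewed 11 pictures, one over the limit.

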